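# Get the inkstone out from behind the ink and colour containers

### The arm

A 7-joint arm with a two-finger parallel gripper is mounted at the origin on the work surface. World frame = base frame: x ahead of the robot, y to its left, z up, the work surface at z = 0. Lengths are in m, angles in rad, forces in N, time in s.
With the tool pointing down it reaches from about 0.4 to 0.875 m from the base axis. Payload 19.3 kg.
Tool frame: the origin (TCP) lies on the centre line of the jaws, within the pads' length; the fingertips stand 14 mm ahead of it and the grasp point (between the pads) lies 5 mm behind it (bot.tip_extent is the distance from the TCP to the fingertips, in m); z points along the fingers, y is the line along which they close (so a half turn about z gives the same grasp; the last joint's range is limited). The gripper opens to 85 mm and grips with 20 to 120 N. Pads are 22 mm wide; open, the fingers measure 114 mm over their backs; the gripper's body (76 mm by 85 mm) begins 54 mm behind the grasp point. The pads swing forward as they close: fully open they stand 13 mm farther back than shut.
Start: joints at [1.141, 0.521, -0.036, 1.599, 0.021, 1.021, -0.113], TCP at [0.22, -0.585, 0.21] pointing down, gripper open.
Joint ranges: [-2.91, 2.91], [-0.3, 2.13], [-1.5, 1.42], [0.17, 2.43], [-1.26, 4.41], [0.16, 1.93], [-2.52, 2.52]. Speed limits (rad/s): [1.89, 1.89, 2.39, 2.39, 3.01, 3.01, 3.01].

### API

Orientations are given as [roll, pitch, yaw] about the fixed x, y, z axes, in that order (R = Rz(yaw) Ry(pitch) Rx(roll)).
In Python, from workcell import monitor, grab_frame, camera_model, bot gives the robot as it stands.
- The arm moves only by the tool move_arm, never from a script. Its argument "moves" is a list of rows, each a list of 4 numbers: the shift along the world's x, y, z in mm, then the turn about the world's z in rad. A call has 1 to 12 rows; each row is the pose to reach, as a shift and turn from the pose commanded when the call began; what a row does not reach only later rows make up. A row lasts 1/8 s, in which the tool goes at most 62.5 mm and 10.7 degrees, less where a joint would pass 70% of its speed; a pose out of reach is approached as far as the arm can. A call with a gripper value outside its range is refused whole. "gripper" is the opening, from 0 (shut) to 1 (fully open), set as the call begins (left out, the last holds). The fingers move at their own pace and stop on an object; "newtons" is the grip in N (left out, the last holds). Time passes only in rows, so rows that repeat a pose let the fingers close. It gives the time, the measured TCP pose, the force, the opening and the grip force at its end, in the units of the state.
- monitor.observe(): the state, without advancing time (a new reading comes with each control period).
- grab_frame(name): name is "scene" or "top" or "wrist"; returns the picture (400x640x3 uint8, blue, green, red); there is no depth.
- camera_model(name): a dict with "vfov" (degrees; the focal length in pixels is half the picture's height over the tangent of half this angle, whatever the lens; pixels are square), "cx", "cy" (the principal point, pixels), "R" (3x3) and "t" (3): a world point X has camera coordinates R X + t; the wrist camera has in their place "T_tool_cam" (4x4, takes a point from camera to tool coordinates, whose origin is the TCP and whose axes are the flange's). Camera axes: x right, y down, z forward; pixel columns grow to the right and rows downward; lengths in m; the calibration is good to about 2 mm. The wrist camera is an equidistant fisheye: a pixel r from the principal point sees the ray r / f radians off the axis. A picture is of the moment at which its call begins: read the wrist's pose just before it. camera_model takes no time and is no camera call.
- bot.job_done(): hands the job in; it is judged then, once.
The state is a dict: "clock": time; "qpos": joint angles; "qd": joint speeds; "joint_efforts": joint torques, N m; "position": TCP position; "tool_rot": TCP orientation; "force": force on the tool from outside, world axes, zero at the start; "moment": the same for the moment, N m; "grip_width": finger opening in m; "finger_force": force on a finger pad.
Only numpy, scipy, OpenCV 4.12 (cv2) and the standard library are available. Lean on these libraries where they do the work, as an engineer would, in place of code of your own. Each camera call takes 0.05 s, during which the arm holds its last target. There are 200 camera calls.

### The job

The inkstone lies at the back of the wooden desk organiser, shut in by the ink bottle, the pigment jar and the water dropper that stand in a row in front of it. Clear all three onto the enamel tray so that they stand there together, lay the inkstone flat in the recess of the rosewood stand with its length along the stand's length, then put each container back upright on the very spot in the organiser where it stood. Do not knock any container over, and leave the seal-paste tin and the stone seal in the side bay where they are.

Things in the scene. Friction and masses are not known exactly. Their poses are not given: they have to be found in the camera images.
- inkstone: Purplish-grey stone inkstone slab, 120 mm long (x), 58 wide (y), 30 high, 0.5 kg, with a raised rim round a sunken top. Origin: centre of its underside, z up. At the start it lies at the back (far side) of the organiser, its length parallel to the row of containers and 4 to 15 mm behind them, too close for a finger. It may lie on the stand either way round.
- ink_bottle: Black square ink bottle with paper labels, 52 x 52 mm, straight sides up to 86 mm, then a round grey screw cap 31 mm across from 91 to 111 mm (overall height 111), about 0.18 kg. Origin: centre of its underside, z up, x and y square to its sides. One of the three in the front row; the order in the row differs from start to start.
- pigment_jar: Round glass pigment jar filled to two thirds with sand-coloured pigment, 56 mm across and 68 mm high under a flat aluminium lid 57 mm across; overall height 90 mm, about 0.2 kg. Origin: centre of its underside, z up. One of the three in the front row.
- water_dropper: White porcelain water dropper shaped like a small vase with thin blue bands: round belly 55 mm across at 22 mm height, straight neck 25 mm across from 68 to 94 mm height, flared lip 34 mm across at the top, overall height 102 mm, about 0.17 kg. Origin: centre of its underside, z up. One of the three in the front row.
- organiser: Low light-wood desk tray, fixed, 174 mm deep (x, away from the robot) by 284 wide (y). Floor 6 mm, rim tops 18 mm above the table. Origin: centre of its underside. A low partition at y=-75 cuts off a side bay (seal-paste tin, stone seal). Containers stand at x=-48, near y=-33, 33, 99 mm; behind them the inkstone at x=21, y=33, with 30 mm free floor behind it. The spots are not marked.
- stand: Fixed dark-red rosewood inkstone stand on four low feet, 158 mm long (x) by 96 mm wide (y). Origin: centre of its underside, z up. The floor of its recess is 12 mm above the table, 142 x 80 mm, with a rim 5 mm high (rim top 17 mm). Left or right of the painting, the tray being on the other side.
- tray: Fixed white enamel tray with blue edge, 245 mm long (x) by 140 mm wide (y), walls 3 mm thick and 14 mm high, floor 3 mm above the table. Origin: centre of its underside, z up. Empty at the start. Its length and the stand's length run roughly away from the robot (world x).
- seal_tin: Small round white porcelain seal-paste tin, 51 mm across, 27 mm high, in the organiser's side bay. Origin: centre of its underside. Not to be moved.
- seal: Small tan stone seal lying in the organiser's side bay, 55 mm long (x), 22 x 22 mm in section. Origin: centre of its underside. Not to be moved.

How it is judged:
On the way, in this order (a step that is already met when the one before it is completed fails the run):
1. the ink bottle, pigment jar and water dropper all stand upright in the enamel tray, released and at rest (x of ink_bottle in the frame of tray between -0.115 and 0.115 m and y of ink_bottle in the frame of tray between -0.062 and 0.062 m and z of ink_bottle in the frame of tray between -0.003 and 0.01 m and angle between each of ink_bottle, pigment_jar, water_dropper's own z axis and vertical below 0.12 rad and linear speed of each of ink_bottle, pigment_jar, water_dropper below 0.02 m/s and angular speed of each of ink_bottle, pigment_jar, water_dropper below 0.2 rad/s and contact force between each of ink_bottle, pigment_jar, water_dropper and the fingers below 0.1 N and x of pigment_jar in the frame of tray between -0.115 and 0.115 m and y of pigment_jar in the frame of tray between -0.062 and 0.062 m and z of pigment_jar in the frame of tray between -0.003 and 0.01 m and x of water_dropper in the frame of tray between -0.115 and 0.115 m and y of water_dropper in the frame of tray between -0.062 and 0.062 m and z of water_dropper in the frame of tray between -0.003 and 0.01 m), for 0.2 s.
2. the inkstone lies flat in the stand's recess, lengthways, released and at rest (x of inkstone in the frame of stand between -0.014 and 0.014 m and y of inkstone in the frame of stand between -0.014 and 0.014 m and z of inkstone in the frame of stand between 0.008 and 0.0155 m and angle between the x axis of inkstone and the x axis of stand, either way round below 0.21 rad and angle between inkstone's own z axis and vertical below 0.06 rad and linear speed of inkstone below 0.02 m/s and angular speed of inkstone below 0.2 rad/s and contact force between inkstone and the fingers below 0.1 N), for 0.2 s.
At the end, for the whole second after the job is handed in: The inkstone lies flat in the stand's recess, centred within 14 mm along each axis, its length within 12 degrees of the stand's; each container stands upright (within 6 degrees) within 15 mm of where it was at the start; all are released and at rest (all of step 2 and distance of each of ink_bottle, pigment_jar, water_dropper from where it was at the start of the episode below 0.015 m and angle between each of ink_bottle, pigment_jar, water_dropper's own z axis and vertical below 0.1 rad and linear speed of each of ink_bottle, pigment_jar, water_dropper below 0.02 m/s and angular speed of each of ink_bottle, pigment_jar, water_dropper below 0.2 rad/s and contact force between each of ink_bottle, pigment_jar, water_dropper and the fingers below 0.1 N); the robot touches nothing.
It fails at once if a container is knocked over (tilted more than 0.7 rad) (angle between any of ink_bottle, pigment_jar, water_dropper's own z axis and vertical above 0.7 rad).
It fails at once if the seal-paste tin or the stone seal is moved more than 25 mm (distance of any of seal_tin, seal from where it was at the start of the episode above 0.025 m).
It also fails if it takes over 144 s, if anything falls off the work surface, if the arm or the gripper's body presses on something with over 40 N, if the wrist force passes 120 N, or if a joint passes its speed limit or range.

## Working session

There is one attempt and no reset: what is moved stays moved. The work goes in short steps, Python scripts to look and compute and a tool call to move; the robot and the scene stay as the last step left them, time stands still between calls to the robot, and variables do not carry over. Pictures are saved under pics/ and viewed, at most 14 in all, crops included, and the job is handed in when it is done.

Besides the shell and the picture viewer there is one more tool, called in YAML: its name, and indented under it one key for each argument. move_arm: Moves the arm, as the interface text tells. Its arguments: {"type":"object","properties":{"moves":{"type":"array","items":{"type":"array","items":{"type":"number"}}},"gripper":{"type":"number"},"newtons":{"type":"number"}},"required":["moves"]}

```bash
mkdir -p pics; ls; python3 - <<'E'
from workcell import monitor, grab_frame, camera_model, bot
import cv2,numpy as np
s=monitor.observe(); print(s)
for n in("scene","top"):
    cv2.imwrite(f"pics/{n}0.png",grab_frame(n))
for n in("scene","top","wrist"): print(n,camera_model(n))
E
```

```text
pics
{'clock': 0.0, 'qpos': array([ 1.14080022,  0.52198145, -0.03635049,  1.60001316,  0.02114945,
        1.02111407, -0.11281322]), 'qd': array([ 0.00075099, -0.00118118,  0.00074284, -0.00101587,  0.00190959,
        0.00021232,  0.00027623]), 'joint_efforts': array([ 1.83039472e-03, -9.27085948e+01,  1.98071949e+00, -3.69917214e+01,
        1.80617580e-02,  8.37511732e-03, -2.37152165e-05]), 'position': array([ 0.219911  , -0.58463643,  0.20934392]), 'tool_rot': array([-3.14045895e+00,  2.75600295e-05,  3.59766604e-01]), 'force': array([-0.14639207,  0.44944058, -0.21060521]), 'moment': array([-0.04763624, -0.01981271, -0.00976933]), 'finger_force': 0.0, 'grip_width': 0.08554746365746659}
scene {'vfov': 56.187091310282995, 'cx': 320.604270185777, 'cy': 198.06058982044252, 'R': array([[ 0.84919307,  0.52802875, -0.00753494],
       [ 0.36079097, -0.59053685, -0.72186986],
       [-0.3856177 ,  0.61028835, -0.69198781]]), 't': array([-0.45727621, -0.16253174,  1.13684665])}
top {'vfov': 43.977732744080356, 'cx': 312.24231503061, 'cy': 198.54219821269427, 'R': array([[-0.01151472, -0.99992437,  0.00432009],
       [-0.99670845,  0.01113075, -0.08030182],
       [ 0.08024766, -0.00523052, -0.99676123]]), 't': array([0.00908974, 0.54191484, 1.35015644])}
wrist {'vfov': 65.70646984690485, 'cx': 317.1861586352387, 'cy': 194.14193840120404, 'T_tool_cam': array([[ 1.47373189e-05, -9.46194474e-01, -3.23598544e-01,
         8.30865623e-02],
       [ 9.99999721e-01,  2.55587590e-04, -7.01790086e-04,
         5.60708321e-04],
       [ 7.46737673e-04, -3.23598443e-01,  9.46194214e-01,
        -1.64920035e-01],
       [ 0.00000000e+00,  0.00000000e+00,  0.00000000e+00,
         1.00000000e+00]])}
```

View pics/scene0.png

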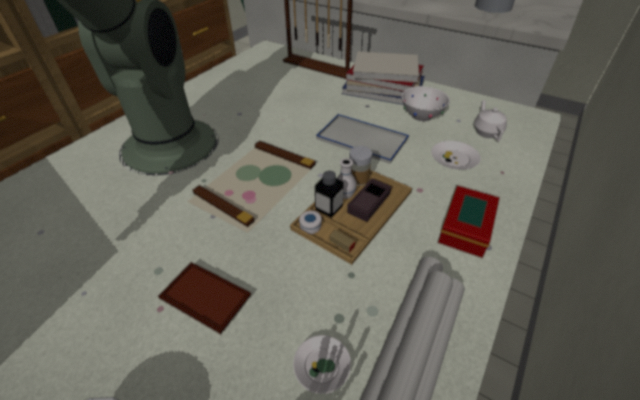

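View pics/top0.png

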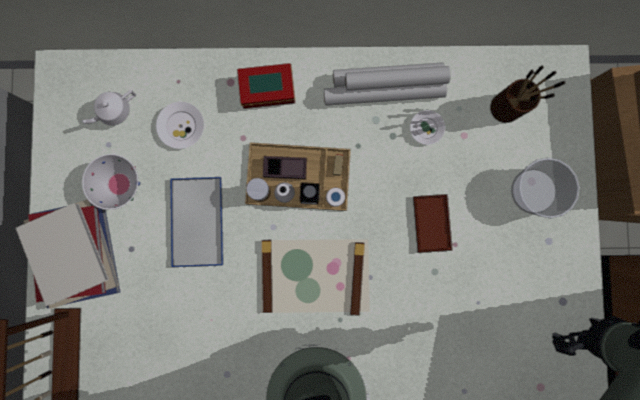

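The top view shows, from left to right, the jar lid at (258,189), dropper at (284,190), ink bottle at (310,192) and seal tin at (336,197). The inkstone is at (285,167), the tray at (196,222) and the stand at (433,223). The scene view confirms this, with the jar farthest left in y, then the dropper, then the bottle. Next I'll take coarse positions, then look from the wrist.

```bash
cat > h.py <<'E'
from workcell import monitor, grab_frame, camera_model, bot
import cv2,numpy as np
from scipy.spatial.transform import Rotation as Ro
def snap(name):
    """picture and its camera: dict(img,o,Rwc,f,c,fish)"""
    m=camera_model(name); f=200/np.tan(np.radians(m["vfov"])/2); c=np.array([m["cx"],m["cy"]])
    if name=="wrist":
        s=monitor.observe(); T=m["T_tool_cam"]; R=Ro.from_euler("xyz",s["tool_rot"]).as_matrix()
        o=np.array(s["position"])+R@T[:3,3]; Rwc=R@T[:3,:3]
    else: Rwc=m["R"].T; o=-Rwc@m["t"]
    return dict(img=grab_frame(name),o=o,R=Rwc,f=f,c=c,fish=name=="wrist")
def ray(k,uv):
    p=(np.array(uv,float)-k["c"])/k["f"]; r=np.hypot(*p)
    d=np.array([*(p*(np.sin(r)/r if r>1e-9 else 1)),np.cos(r)]) if k["fish"] else np.array([*p,1.])
    d=k["R"]@d; return d/np.linalg.norm(d)
def plane(k,uv,z):
    d=ray(k,uv); return k["o"]+d*(z-k["o"][2])/d[2]
def proj(k,X):
    q=k["R"].T@(np.array(X)-k["o"])
    if not k["fish"]: return k["c"]+k["f"]*q[:2]/q[2]
    h=np.hypot(q[0],q[1]); return k["c"]+k["f"]*np.arctan2(h,q[2])*q[:2]/h
def tri(obs):
    """least squares point of rays [(k,uv),..]; also residual mm"""
    A=np.zeros((3,3));b=np.zeros(3);L=[]
    for k,uv in obs:
        d=ray(k,uv);P=np.eye(3)-np.outer(d,d);A+=P;b+=P@k["o"];L.append((P,k["o"]))
    X=np.linalg.solve(A,b); return X,[1e3*np.linalg.norm(P@(X-o)) for P,o in L]
E
python3 - <<'E'
from h import *
np.set_printoptions(precision=4,suppress=True)
k=snap("top")
for n,uv,z in [("jar",(258,189),.096),("drop",(284,190),.108),("bot",(310,192),.117),("tin",(336,197),.033),("stone",(285,167),.036),("orgTL",(249,144),.018),("orgTR",(350,150),.018),("orgBL",(246,205),.018),("orgBR",(347,210),.018),
 ("trTL",(171,178),.014),("trTR",(220,177),.014),("trBL",(173,267),.014),("trBR",(223,265),.014),("stTL",(414,196),.017),("stTR",(448,194),.017),("stBL",(417,252),.017),("stBR",(451,250),.017)]:
    print(n,plane(k,uv,z))
E
```

```text
jar [0.5627 0.1453 0.096 ]
drop [0.5581 0.0765 0.108 ]
bot [0.5513 0.009  0.117 ]
tin [ 0.5446 -0.0623  0.033 ]
stone [0.6288 0.0771 0.036 ]
orgTL [0.6975 0.1783 0.018 ]
orgTR [ 0.6775 -0.1044  0.018 ]
orgBL [0.5264 0.1868 0.018 ]
orgBR [ 0.5093 -0.0931  0.018 ]
trTL [0.6045 0.3965 0.014 ]
trTR [0.6058 0.2598 0.014 ]
trBL [0.3579 0.3882 0.014 ]
trBR [0.3618 0.2508 0.014 ]
stTL [ 0.5463 -0.2804  0.017 ]
stTR [ 0.5508 -0.3753  0.017 ]
stBL [ 0.3912 -0.2843  0.017 ]
stBR [ 0.3956 -0.3784  0.017 ]
```

move_arm:
  moves:
    - [30, 40, 60, 0.15]
    - [60, 80, 110, 0.3]
    - [100, 130, 120, 0.48]
    - [130, 180, 120, 0.65]
    - [160, 220, 120, 0.82]
    - [190, 265, 120, 1.0]
    - [215, 300, 120, 1.15]
    - [230, 335, 120, 1.15]
    - [230, 335, 120, 1.15]
    - [230, 335, 120, 1.15]
    - [230, 335, 120, 1.15]
  gripper: 1

```text
clock: 1.52
position: [0.4495, -0.251, 0.3298]
tool_rot: [-3.141, 0.0, 1.508]
force: [-0.3, 0.5, -0.2]
grip_width: 0.085
finger_force: 0.0
```

```bash
python3 - <<'E'
from h import *; import pickle
k=snap("wrist"); pickle.dump(k,open("w_st.pkl","wb")); cv2.imwrite("pics/w_st.png",k["img"])
E
```

move_arm:
  moves:
    - [25, 55, 0, 0.1]
    - [50, 110, 0, 0.1]
    - [75, 165, 0, 0.1]
    - [100, 220, 0, 0.1]
    - [115, 270, 0, 0.1]
    - [130, 320, 0, 0.1]
    - [130, 320, 0, 0.1]
    - [130, 320, 0, 0.1]
    - [130, 320, 0, 0.1]

```text
clock: 2.7
position: [0.5801, 0.0684, 0.33]
tool_rot: [3.142, 0.001, 1.608]
force: [0.7, -0.2, 0.2]
grip_width: 0.0855
finger_force: 0.0
```

```bash
python3 - <<'E'
from h import *; import pickle
k=snap("wrist"); pickle.dump(k,open("w_or1.pkl","wb")); cv2.imwrite("pics/w_or1.png",k["img"]); print(k["o"],monitor.observe()["qpos"])
E
```

```text
[0.5770494  0.15112447 0.49482614] [ 0.19242316  0.40122965 -0.58271466  1.52838183  0.22674403  1.28008396
 -0.38204468]
```

move_arm:
  moves:
    - [0, 40, 0, 0]
    - [0, 80, 0, 0]
    - [0, 80, 0, 0]
    - [0, 80, 0, 0]
    - [0, 80, 0, 0]

```text
clock: 3.38
position: [0.5803, 0.1486, 0.33]
tool_rot: [3.141, 0.001, 1.608]
force: [0.1, 0.3, 0.2]
grip_width: 0.0851
finger_force: 0.0
```

```bash
python3 - <<'E'
from h import *; import pickle
k=snap("wrist"); pickle.dump(k,open("w_or2.pkl","wb")); cv2.imwrite("pics/w_or2.png",k["img"]);print(k["o"])
E
```

```text
[0.57724973 0.23123838 0.49483312]
```

View pics/w_or1.png

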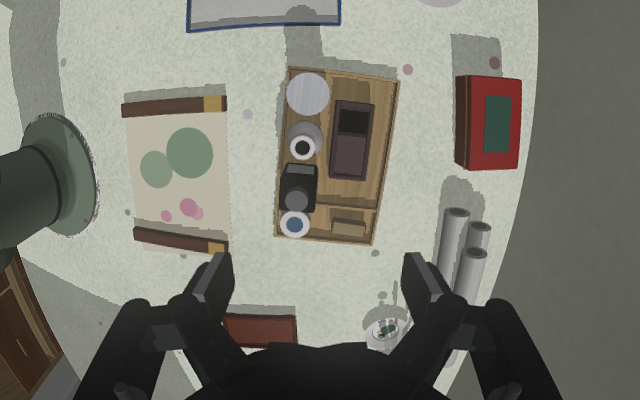

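View pics/w_or2.png

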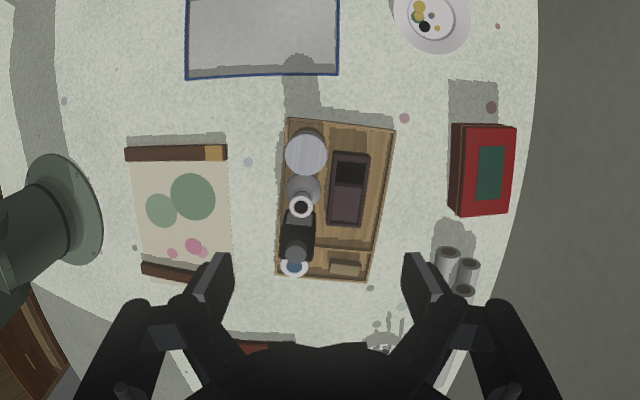

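View pics/w_st.png

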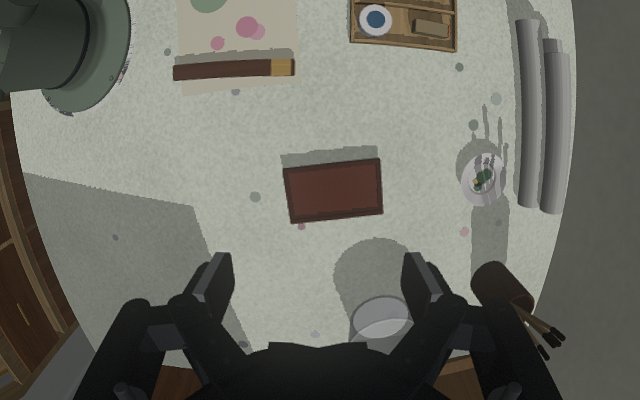

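The wrist views show these points:
- **First organiser view:** jar lid (308,94), dropper mouth (302,147), bottle cap (297,200), and stone corners near (338,100), (374,100), (366,180), (330,178).
- **Second view:** jar lid (306,154), dropper mouth (301,206), bottle cap (295,253).
- **Third view:** stand corners near (283,169), (379,158), (382,213), (292,223).

I'll refine these with floods and contours, then triangulate.

```bash
cat > m.py <<'E'
from h import *; import pickle
np.set_printoptions(precision=4,suppress=True)
def flood(k,uv,tol):
    im=k["img"].copy(); h,w=im.shape[:2]; m=np.zeros((h+2,w+2),np.uint8)
    cv2.floodFill(im,m,tuple(uv),(0,0,0),(tol,)*3,(tol,)*3,4|(255<<8)|cv2.FLOODFILL_MASK_ONLY|cv2.FLOODFILL_FIXED_RANGE)
    m=m[1:-1,1:-1]; c=max(cv2.findContours(m,cv2.RETR_EXTERNAL,cv2.CHAIN_APPROX_NONE)[0],key=cv2.contourArea)
    return c
def circ(k,uv,tol):
    c=flood(k,uv,tol); (e,ax,_)=cv2.fitEllipse(c); return np.array(e),ax
def quad(k,uv,tol):
    c=cv2.convexHull(flood(k,uv,tol))
    for e in np.arange(1,15,.5):
        q=cv2.approxPolyDP(c,e,True)[:,0]
        if len(q)<=4: return q
E
python3 - <<'E'
from m import *
L=lambda n:pickle.load(open(n,"rb"))
a,b,s=L("w_or1.pkl"),L("w_or2.pkl"),L("w_st.pkl"); t=snap("top"); pickle.dump(t,open("top0.pkl","wb"))
for n,pa,pb,pt,tol in [("jar",(308,94),(306,154),(258,189),12),("drop",(302,147),(301,206),(284,190),25),("bot",(297,200),(295,253),(310,192),12)]:
    r=[]
    for k,p in((a,pa),(b,pb),(t,pt)):
        try: e,ax=circ(k,p,tol)
        except Exception as x: print(n,x); continue
        print(n,p,e,ax); r.append((k,e))
    print(" AB",tri(r[:2])," all",tri(r))
for nm,k,p,tol,z in [("stand",s,(335,190),20,.017),("stand",t,(433,223),20,.017),("stone",a,(348,150),25,.036),("stone",b,(345,203),25,.036)]:
    q=quad(k,p,tol); P=np.array([plane(k,u,z) for u in q]); print(nm,q.tolist()); print(P[:,:2].tolist(),P.mean(0)); print([np.linalg.norm(P[i]-P[i-1]) for i in range(len(P))])
E
```

```text
jar (308, 94) [307.4898  93.3859] (41.30927276611328, 42.08644485473633)
jar (306, 154) [305.528  154.6073] (39.56279373168945, 40.70981216430664)
jar (258, 189) [260.0548 189.6753] (49.70100784301758, 214.4136962890625)
 AB (array([0.5646, 0.1493, 0.0954]), [np.float64(0.10038488211187786), np.float64(0.10038488211213367)])  all (array([0.5637, 0.1452, 0.0687]), [np.float64(3.9272457315404847), np.float64(1.424523530703064), np.float64(2.5535386249074308)])
drop (302, 147) [302.0708 147.4912] (12.593525886535645, 13.09335708618164)
drop (301, 206) [300.5695 206.6614] (11.732163429260254, 11.858186721801758)
drop (284, 190) [243.5025 182.5462] (81.48355865478516, 231.3858184814453)
 AB (array([0.5602, 0.0808, 0.1082]), [np.float64(0.045953391200096484), np.float64(0.04595339120024987)])  all (array([0.5646, 0.1426, 0.3048]), [np.float64(26.01342047933558), np.float64(14.282106441895193), np.float64(15.175446747165443)])
bot (297, 200) [295.942  200.7264] (19.63733673095703, 21.640460968017578)
bot (295, 253) [295.1663 254.5291] (16.999195098876953, 20.10047721862793)
bot (310, 192) [
[... 1152 characters left out ...]
1483232, 0.16753397347995294], [0.6557180528837651, 0.02218804457173959], [0.5995728739795085, 0.02312831578450547], [0.6016894038624246, 0.1392194468083977]] [0.6269 0.088  0.036 ]
[np.float64(0.05639599301227723), np.float64(0.14544092259740554), np.float64(0.056153051779440515), np.float64(0.11611042330967446)]
stone [[332, 149], [370, 156], [360, 227], [326, 224]]
[[0.6023162776930813, 0.14718394742434457], [0.6608724375939347, 0.1391079053230752], [0.6550652053934092, 0.020414673644687048], [0.5989363928451478, 0.02406358729549446]] [0.6293 0.0827 0.036 ]
[np.float64(0.12316674348152197), np.float64(0.05911045862075328), np.float64(0.11883521023707724), np.float64(0.056247294769694624)]
```

Heights agree with the text: jar 95 mm against 96, dropper 108 against 108, bottle 119 against 117. The row is turned about -0.075 rad. I'll start with the jar and descend to z 0.056.

move_arm:
  moves:
    - [-10, -1, -55, -0.06]
    - [-16, -1, -110, -0.114]
    - [-16, -1, -165, -0.114]
    - [-16, -1, -200, -0.114]
    - [-16, -1, -235, -0.114]
    - [-16, -1, -260, -0.114]
    - [-16, -1, -274, -0.114]
    - [-16, -1, -274, -0.114]
    - [-16, -1, -274, -0.114]
  gripper: 1
  newtons: 40

```text
clock: 4.6
position: [0.5646, 0.1491, 0.0569]
tool_rot: [3.14, -0.0, 1.496]
force: [0.1, -0.3, 0.5]
grip_width: 0.0854
finger_force: 0.0
```

```bash
python3 - <<'E'
from m import *
k=snap("wrist"); cv2.imwrite("pics/jar1.png",k["img"]); print(monitor.observe()["position"])
E
```

```text
[0.5646 0.1491 0.0569]
```

View pics/jar1.png

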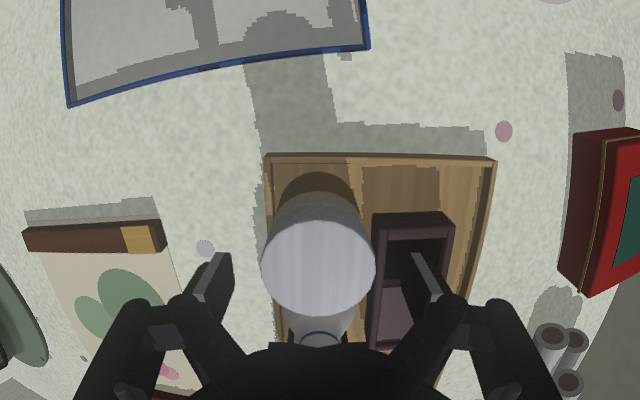

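The jar lid is centred between the fingers at (318,262), with the right fingertip above the inkstone. Closing, then a short lift.

move_arm:
  moves:
    - [0, 0, 0, 0]
    - [0, 0, 0, 0]
    - [0, 0, 0, 0]
    - [0, 0, 0, 0]
    - [0, 0, 0, 0]
    - [0, 0, 0, 0]
  gripper: 0
  newtons: 40

```text
clock: 5.4
position: [0.5645, 0.1491, 0.0566]
tool_rot: [3.141, -0.0, 1.496]
force: [0.0, -1.6, 8.4]
grip_width: 0.0555
finger_force: 40.7
```

move_arm:
  moves:
    - [0, 0, 5, 0]
    - [0, 0, 15, 0]
    - [0, 0, 40, 0]
    - [0, 0, 75, 0]
    - [0, 0, 90, 0]
    - [0, 0, 90, 0]

```text
clock: 6.15
position: [0.5644, 0.149, 0.1465]
tool_rot: [3.14, -0.0, 1.496]
force: [-0.5, -0.6, -2.9]
grip_width: 0.0556
finger_force: 43.2
```

```bash
python3 - <<'E'
from m import *
k=snap("top"); cv2.imwrite("pics/t1.png",k["img"]); print(monitor.observe()["position"])
# tray: blue edge mask in top view and wrist view 2
for nm,k in(("top",pickle.load(open("top0.pkl","rb"))),):
    im=k["img"].astype(int); m=((im[...,0]-im[...,2])>30).astype(np.uint8)*255
    m[:, :150]=0; m[:, 240:]=0; m[:160]=0; m[280:]=0
    q=cv2.approxPolyDP(cv2.convexHull(cv2.findNonZero(m)),5,True)[:,0]
    P=np.array([plane(k,u,.014) for u in q]); print(q.tolist(),P[:,:2].tolist(),P.mean(0))
E
```

```text
[0.5639 0.1488 0.1455]
[[222, 264], [171, 266], [172, 178], [188, 178], [222, 225]] [[0.3645299414271257, 0.25351522321571923], [0.3607114097688478, 0.39373627570355046], [0.604507877061335, 0.39371654046572874], [0.6040177202764374, 0.3491022417096447], [0.4718398452410105, 0.2538482734409441]] [0.4811 0.3288 0.014 ]
```

Jar held: width 55.5 mm, and the load matches its mass. Carrying it to the far end of the tray with a quarter turn.

move_arm:
  moves:
    - [-1, 18, 0, 0.17]
    - [-2, 40, 0, 0.34]
    - [-3, 65, 0, 0.51]
    - [-4, 90, 0, 0.68]
    - [-5, 115, 0, 0.85]
    - [-6, 140, -10, 1.02]
    - [-7, 160, -25, 1.19]
    - [-7, 178, -40, 1.36]
    - [-7, 178, -55, 1.53]
    - [-7, 178, -65, 1.674]
    - [-7, 178, -75, 1.674]
    - [-7, 178, -80, 1.674]

```text
clock: 7.7
position: [0.5566, 0.3267, 0.0646]
tool_rot: [-3.141, -0.001, -3.117]
force: [0.0, 0.4, -2.1]
grip_width: 0.0556
finger_force: 43.2
```

move_arm:
  moves:
    - [0, 0, -5, 0]
    - [0, 0, -9, 0]
    - [0, 0, -11, 0]
    - [0, 0, -12, 0]
    - [0, 0, -12, 0]
    - [0, 0, -12, 0]

```text
clock: 8.45
position: [0.5571, 0.327, 0.054]
tool_rot: [3.142, 0.0, -3.113]
force: [-0.0, -0.2, -2.3]
grip_width: 0.0552
finger_force: 43.2
```

move_arm:
  moves:
    - [0, 0, -1, 0]
    - [0, 0, -2, 0]
    - [0, 0, -2, 0]

```text
clock: 8.82
position: [0.5574, 0.3275, 0.0536]
tool_rot: [3.141, 0.002, -3.113]
force: [-4.7, -4.3, 22.0]
grip_width: 0.0554
finger_force: 45.5
```

move_arm:
  moves:
    - [0, 0, 0, 0]
    - [0, 0, 0, 0]
    - [0, 0, 0, 0]
    - [0, 0, 0, 0]
    - [0, 0, 0, 0]
  gripper: 1

```text
clock: 9.45
position: [0.557, 0.327, 0.0518]
tool_rot: [-3.142, -0.0, -3.113]
force: [-0.1, 0.0, 0.6]
grip_width: 0.0856
finger_force: 0.0
```

move_arm:
  moves:
    - [0, 0, 20, 0]
    - [0, 0, 65, 0]
    - [0, 0, 120, 0]
    - [0, 0, 160, 0]
    - [0, 0, 180, 0]

```text
clock: 10.07
position: [0.5572, 0.3276, 0.2354]
tool_rot: [3.14, 0.003, -3.113]
force: [-0.4, 0.3, -0.5]
grip_width: 0.0854
finger_force: 0.0
```

```bash
python3 - <<'E'
from m import *
k=snap("wrist"); pickle.dump(k,open("w_t1.pkl","wb")); cv2.imwrite("pics/w_t1.png",k["img"]); print(monitor.observe()["position"])
E
```

```text
[0.5576 0.3279 0.2366]
```

View pics/w_t1.png

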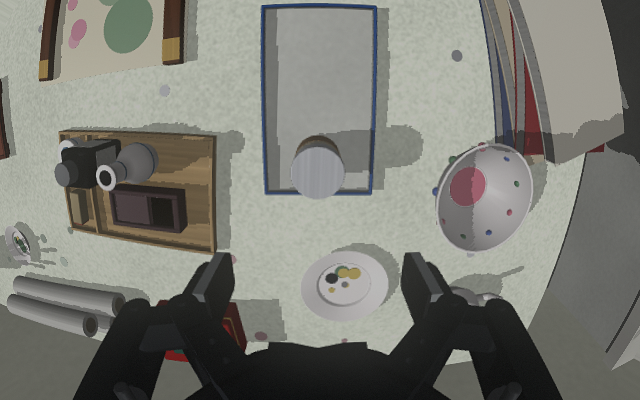

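The jar stands in the tray with its lid at (318,173). The tray's blue outline runs (264,193) to (371,193) on the near edge, up to (262,6) and (377,7). Now checking jar and tray positions by rays.

```bash
python3 - <<'E'
from m import *
k=pickle.load(open("w_t1.pkl","rb"))
e,ax=circ(k,(318,173),12); print(e,ax,plane(k,e,.093))
P=np.array([plane(k,u,.014) for u in [(264,193),(372,193),(377,7),(262,5)]]); print(P,P.mean(0))
E
```

```text
[322.9408  89.3126] (102.28121948242188, 209.41542053222656) [0.4711 0.3305 0.093 ]
[[0.6065 0.2582 0.014 ]
 [0.6025 0.4018 0.014 ]
 [0.3603 0.3957 0.014 ]
 [0.3621 0.2541 0.014 ]] [0.4828 0.3275 0.014 ]
```

move_arm:
  moves:
    - [0, -30, 0, -0.17]
    - [0, -60, 0, -0.34]
    - [1, -95, 0, -0.51]
    - [1, -130, 0, -0.68]
    - [2, -165, 0, -0.85]
    - [3, -195, 0, -1.02]
    - [3, -225, 0, -1.19]
    - [3, -247, 0, -1.36]
    - [3, -247, -30, -1.53]
    - [3, -247, -60, -1.674]
    - [3, -247, -75, -1.674]
    - [3, -247, -75, -1.674]
  gripper: 0.7

```text
clock: 11.62
position: [0.5596, 0.0802, 0.1563]
tool_rot: [-3.14, 0.0, 1.5]
force: [0.7, -0.1, 1.1]
grip_width: 0.0595
finger_force: 0.0
```

```bash
python3 - <<'E'
from m import *
k=snap("wrist"); pickle.dump(k,open("w_d.pkl","wb")); cv2.imwrite("pics/w_d.png",k["img"]); s=monitor.observe();print(s["position"],s["tool_rot"])
E
```

```text
[0.5601 0.0803 0.1572] [-3.1413 -0.0002  1.4989]
```

View pics/w_d.png

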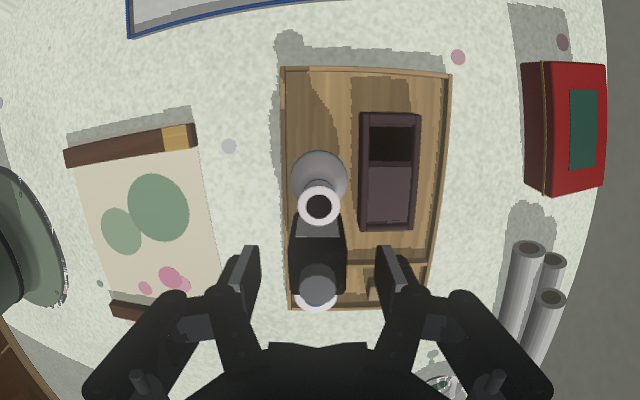

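The dropper mouth is at (318,207), centred between the fingers. Stone top corners are about (364,112), (421,115), (412,231) and (358,227).

```bash
python3 - <<'E'
from m import *
k=pickle.load(open("w_d.pkl","rb"))
e,ax=circ(k,(318,207),25); print(e,ax,plane(k,e,.108))
P=np.array([plane(k,u,.036) for u in [(364,112),(421,115),(412,231),(358,227)]]); print(P,P.mean(0))
a=pickle.load(open("w_or2.pkl","rb"))
for u,v in [((364,112),(332,149)),((421,115),(370,156)),((412,231),(360,227)),((358,227),(326,224))]: print(tri([(k,u),(a,v)]))
E
```

```text
[318.4335 206.0685] (22.24942970275879, 23.77120018005371) [0.5604 0.0808 0.108 ]
[[0.6067 0.1421 0.036 ]
 [0.6618 0.1377 0.036 ]
 [0.6549 0.0177 0.036 ]
 [0.5972 0.0274 0.036 ]] [0.6301 0.0813 0.036 ]
(array([0.6053, 0.1436, 0.0279]), [np.float64(3.2529950769506226), np.float64(3.2529950769506684)])
(array([0.6615, 0.1383, 0.0354]), [np.float64(0.8131545540142794), np.float64(0.8131545540142003)])
(array([0.6544, 0.0202, 0.0382]), [np.float64(1.2100785613328389), np.float64(1.2100785613329283)])
(array([ 0.6011,  0.0076, -0.0031]), [np.float64(1.196951762401273), np.float64(1.1969517624013457)])
```

move_arm:
  moves:
    - [0, 0, -30, 0]
    - [0, 0, -55, 0]
    - [0, 0, -72, 0]
    - [0, 0, -77, 0]
    - [0, 0, -77, 0]
    - [0, 0, -77, 0]

```text
clock: 12.42
position: [0.5605, 0.0801, 0.0807]
tool_rot: [3.14, -0.0, 1.496]
force: [-1.2, 0.5, -0.5]
grip_width: 0.06
finger_force: 0.0
```

move_arm:
  moves:
    - [0, 0, 0, 0]
    - [0, 0, 0, 0]
    - [0, 0, 0, 0]
    - [0, 0, 0, 0]
    - [0, 0, 0, 0]
    - [0, 0, 0, 0]
    - [0, 0, 0, 0]
  gripper: 0

```text
clock: 13.3
position: [0.5606, 0.0801, 0.0806]
tool_rot: [3.14, -0.0, 1.496]
force: [0.2, -1.8, 8.9]
grip_width: 0.0272
finger_force: 38.8
```

move_arm:
  moves:
    - [0, 0, 5, 0]
    - [0, 0, 15, 0]
    - [0, 0, 40, 0]
    - [0, 0, 75, 0]
    - [0, 0, 105, 0]
    - [0, 0, 125, 0]
    - [0, 0, 125, 0]
    - [0, 0, 125, 0]

```text
clock: 14.3
position: [0.5597, 0.0799, 0.2043]
tool_rot: [-3.141, 0.0, 1.496]
force: [-0.1, -0.5, -1.9]
grip_width: 0.0275
finger_force: 39.7
```

move_arm:
  moves:
    - [-5, 20, 0, 0.16]
    - [-15, 50, 0, 0.33]
    - [-25, 85, 0, 0.5]
    - [-35, 120, 0, 0.67]
    - [-45, 155, 0, 0.84]
    - [-57, 190, 0, 1.01]
    - [-70, 220, 0, 1.18]
    - [-78, 240, -20, 1.35]
    - [-78, 246, -50, 1.52]
    - [-78, 246, -80, 1.674]
    - [-78, 246, -105, 1.674]
    - [-78, 246, -118, 1.674]

```text
clock: 15.8
position: [0.4812, 0.3255, 0.0849]
tool_rot: [-3.141, -0.002, -3.113]
force: [-0.1, 0.2, -1.1]
grip_width: 0.0277
finger_force: 39.7
```

move_arm:
  moves:
    - [0, 0, -5, 0]
    - [0, 0, -7, 0]
    - [0, 0, -9, 0]
    - [0, 0, -10, 0]
    - [0, 0, -10, 0]
    - [0, 0, -10, 0]

```text
clock: 16.55
position: [0.4825, 0.3263, 0.0777]
tool_rot: [3.141, 0.001, -3.114]
force: [-0.2, -1.5, 6.2]
grip_width: 0.0277
finger_force: 40.2
```

move_arm:
  moves:
    - [0, 0, 0, 0]
    - [0, 0, 0, 0]
    - [0, 0, 0, 0]
    - [0, 0, 0, 0]
  gripper: 0.75

```text
clock: 17.05
position: [0.482, 0.326, 0.0769]
tool_rot: [-3.142, -0.0, -3.113]
force: [0.5, 0.4, -0.1]
grip_width: 0.064
finger_force: 0.0
```

move_arm:
  moves:
    - [0, 0, 10, 0]
    - [0, 0, 40, 0]
    - [0, 0, 90, 0]
    - [15, -40, 130, -0.17]
    - [30, -80, 130, -0.34]
    - [40, -125, 130, -0.51]
    - [50, -170, 130, -0.68]
    - [60, -215, 130, -0.85]
    - [68, -260, 130, -1.02]
    - [72, -290, 130, -1.19]
    - [72, -314, 110, -1.36]
    - [72, -314, 90, -1.53]
  gripper: 1

```text
clock: 18.55
position: [0.5542, 0.0099, 0.167]
tool_rot: [3.141, 0.001, 1.631]
force: [0.1, 0.0, -1.0]
grip_width: 0.0851
finger_force: 0.0
```

```bash
python3 - <<'E'
from m import *
k=snap("wrist"); t=snap("top");cv2.imwrite("pics/w_b.png",np.vstack([k["img"],cv2.resize(t["img"][130:280,140:460],(640,300))])[:600]); s=monitor.observe();print(s["position"],s["tool_rot"])
pickle.dump(k,open("w_b.pkl","wb"))
print(proj(k,[.5543,.0128,.117]))
E
```

```text
[0.5532 0.0118 0.1661] [-3.1396  0.      1.637 ]
[317.723  202.5167]
```

View pics/w_b.png

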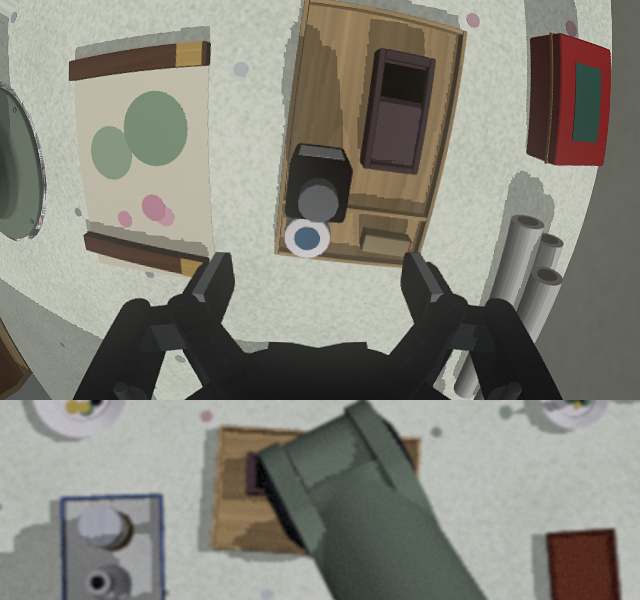

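Jar and dropper stand in the tray, and the bottle cap is at (318,202), right where predicted. Descending on the bottle.

move_arm:
  moves:
    - [0, 1, 0, -0.144]
    - [0, 1, -25, -0.144]
    - [0, 1, -55, -0.144]
    - [0, 1, -80, -0.144]
    - [0, 1, -95, -0.144]
    - [0, 1, -102, -0.144]
    - [0, 1, -102, -0.144]

```text
clock: 19.52
position: [0.5543, 0.0132, 0.0653]
tool_rot: [3.141, -0.0, 1.497]
force: [-0.1, 0.6, -0.0]
grip_width: 0.0855
finger_force: 0.0
```

move_arm:
  moves:
    - [0, 0, 0, 0]
    - [0, 0, 0, 0]
    - [0, 0, 0, 0]
    - [0, 0, 0, 0]
    - [0, 0, 0, 0]
    - [0, 0, 0, 0]
  gripper: 0

```text
clock: 20.27
position: [0.5546, 0.013, 0.0658]
tool_rot: [3.14, 0.0, 1.496]
force: [-0.9, -1.1, 10.4]
grip_width: 0.0492
finger_force: 39.6
```

move_arm:
  moves:
    - [0, 0, 5, 0]
    - [0, 0, 15, 0]
    - [0, 0, 40, 0]
    - [0, 0, 75, 0]
    - [0, 0, 110, 0]
    - [0, 0, 125, 0]
    - [0, 0, 125, 0]
    - [0, 0, 125, 0]

```text
clock: 21.28
position: [0.5535, 0.0129, 0.1887]
tool_rot: [-3.14, 0.0, 1.496]
force: [0.0, 1.1, -1.9]
grip_width: 0.0495
finger_force: 42.0
```

move_arm:
  moves:
    - [-10, 22, 0, 0.16]
    - [-25, 55, 0, 0.33]
    - [-45, 95, 0, 0.5]
    - [-65, 135, 0, 0.67]
    - [-85, 180, 0, 0.84]
    - [-105, 225, 0, 1.01]
    - [-125, 265, 0, 1.18]
    - [-140, 295, 0, 1.35]
    - [-147, 311, -20, 1.52]
    - [-147, 311, -60, 1.674]
    - [-147, 311, -95, 1.674]
    - [-147, 311, -115, 1.674]

```text
clock: 22.78
position: [0.406, 0.3234, 0.0725]
tool_rot: [-3.14, -0.003, -3.113]
force: [-0.4, -0.7, -2.1]
grip_width: 0.0495
finger_force: 42.1
```

move_arm:
  moves:
    - [0, 0, -5, 0]
    - [0, 0, -8, 0]
    - [0, 0, -10, 0]
    - [0, 0, -12, 0]
    - [0, 0, -12, 0]
    - [0, 0, -12, 0]

```text
clock: 23.52
position: [0.4072, 0.3241, 0.0631]
tool_rot: [3.141, 0.0, -3.114]
force: [0.0, 0.1, -0.7]
grip_width: 0.0496
finger_force: 42.5
```

move_arm:
  moves:
    - [0, 0, -1, 0]
    - [0, 0, -1, 0]

```text
clock: 23.78
position: [0.4074, 0.3244, 0.0628]
tool_rot: [3.141, 0.001, -3.113]
force: [-1.5, -1.9, 17.0]
grip_width: 0.0496
finger_force: 46.3
```

move_arm:
  moves:
    - [0, 0, 0, 0]
    - [0, 0, 0, 0]
    - [0, 0, 0, 0]
    - [0, 0, 0, 0]
    - [0, 0, 0, 0]
  gripper: 1

```text
clock: 24.4
position: [0.407, 0.324, 0.0619]
tool_rot: [-3.142, -0.0, -3.113]
force: [-0.1, 0.1, -0.0]
grip_width: 0.0851
finger_force: 0.0
```

move_arm:
  moves:
    - [0, 0, 15, 0]
    - [0, 0, 60, 0]
    - [0, 0, 110, 0]
    - [20, -10, 145, -0.17]
    - [50, -40, 145, -0.34]
    - [85, -75, 145, -0.51]
    - [120, -115, 145, -0.68]
    - [150, -155, 145, -0.85]
    - [180, -190, 145, -1.02]
    - [205, -220, 145, -1.19]
    - [220, -240, 130, -1.36]
    - [223, -244, 115, -1.53]

```text
clock: 25.9
position: [0.6308, 0.0785, 0.1774]
tool_rot: [3.141, -0.001, 1.632]
force: [-0.2, -0.0, -0.4]
grip_width: 0.0852
finger_force: 0.0
```

move_arm:
  moves:
    - [0, 0, 0, -0.144]
    - [0, 0, 0, -0.144]
    - [0, 0, 0, -0.144]
  gripper: 0.86

```text
clock: 26.28
position: [0.6301, 0.0804, 0.1776]
tool_rot: [3.141, -0.0, 1.5]
force: [0.9, -0.2, 0.1]
grip_width: 0.0738
finger_force: 0.0
```

```bash
python3 - <<'E'
from m import *
k=snap("wrist"); t=snap("top");cv2.imwrite("pics/w_s.png",np.vstack([k["img"],cv2.resize(t["img"][160:280,140:396],(640,300))])[:600]); s=monitor.observe();print(s["position"],s["tool_rot"])
pickle.dump(k,open("w_s.pkl","wb"))
im=cv2.cvtColor(k["img"],cv2.COLOR_BGR2HSV); print(im[230,300],k["img"][230,330])
E
```

```text
[0.63   0.0802 0.1773] [ 3.1414 -0.0003  1.4982]
[ 18  97 157] [ 92 126 148]
```

View pics/w_s.png

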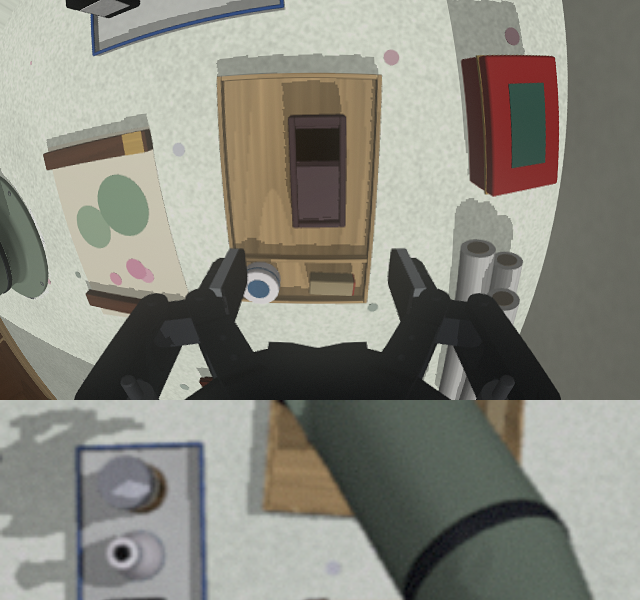

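The stone lies at (290..347, 116..227) between the open fingers. Jar and dropper are upright in the tray, and the bottle's base is at the image's upper edge.

```bash
python3 - <<'E'
from m import *
k=pickle.load(open("w_s.pkl","rb")); d=pickle.load(open("w_d.pkl","rb"))
hsv=cv2.cvtColor(k["img"],cv2.COLOR_BGR2HSV); im=k["img"].astype(int)
m=((im.max(2)<110)&(im[...,2]-im[...,0]<25)).astype(np.uint8)*255; roi=np.zeros_like(m); roi[108:236,284:354]=255; m&=roi
q=cv2.approxPolyDP(cv2.convexHull(cv2.findNonZero(m)),6,True)[:,0]; print(q.tolist())
for Q in(q,[(290,116),(346,116),(345,227),(293,225)]):
    P=np.array([plane(k,u,.036) for u in Q]);print(P[:,:2].tolist(),P.mean(0))
for u,v in [((290,116),(364,112)),((346,116),(421,115)),((345,227),(412,231)),((293,225),(358,227))]: print(tri([(k,u),(d,v)]))
E
```

```text
[[343, 226], [293, 226], [291, 115], [345, 116]]
[[0.6539182212405702, 0.02008451785135537], [0.5995543743283253, 0.023961796222120413], [0.6086011428709269, 0.14255712857442382], [0.661554504496347, 0.13780804649449618]] [0.6309 0.0811 0.036 ]
[[0.6075312511750199, 0.14164759030478327], [0.662543111216437, 0.13775286594496286], [0.6560599879148032, 0.018710478603031183], [0.5996757252915724, 0.025156169214654772]] [0.6315 0.0808 0.036 ]
(array([0.6072, 0.1417, 0.0326]), [np.float64(0.24381183630112235), np.float64(0.24381183630120673)])
(array([0.6628, 0.1375, 0.0331]), [np.float64(0.030166078314523007), np.float64(0.03016607831450974)])
(array([0.6563, 0.016 , 0.0314]), [np.float64(0.5159745591638955), np.float64(0.5159745591638978)])
(array([0.5984, 0.0208, 0.0242]), [np.float64(0.9085808083334249), np.float64(0.908580808333434)])
```

move_arm:
  moves:
    - [1, 1, -45, 0.01]
    - [1, 1, -90, 0.01]
    - [1, 1, -120, 0.01]
    - [1, 1, -138, 0.01]
    - [1, 1, -147, 0.01]
    - [1, 1, -147, 0.01]
    - [1, 1, -147, 0.01]
  newtons: 60

```text
clock: 27.25
position: [0.6316, 0.0811, 0.0309]
tool_rot: [3.14, -0.0, 1.506]
force: [-0.3, 0.5, -0.1]
grip_width: 0.0737
finger_force: 0.0
```

move_arm:
  moves:
    - [0, 0, 0, 0]
    - [0, 0, 0, 0]
    - [0, 0, 0, 0]
    - [0, 0, 0, 0]
    - [0, 0, 0, 0]
    - [0, 0, 0, 0]
  gripper: 0

```text
clock: 28.0
position: [0.631, 0.081, 0.0298]
tool_rot: [-3.141, 0.0, 1.506]
force: [-0.7, -0.7, 0.3]
grip_width: -0.0002
finger_force: 0.0
```

move_arm:
  moves:
    - [0, 0, 5, 0]
    - [0, 0, 15, 0]
    - [0, 0, 40, 0]
    - [0, 0, 75, 0]
    - [0, 0, 100, 0]
    - [0, 0, 100, 0]

```text
clock: 28.75
position: [0.6321, 0.0813, 0.1325]
tool_rot: [3.138, -0.001, 1.506]
force: [-0.4, -0.6, -0.3]
grip_width: 0.0001
finger_force: 0.0
```

The fingers shut on nothing, so I need a look.

```bash
python3 - <<'E'
from m import *
k=snap("wrist"); t=snap("scene");cv2.imwrite("pics/w_s2.png",np.vstack([k["img"],cv2.resize(t["img"][90:290,200:520],(320,200)).repeat(1,axis=0) if 0 else cv2.resize(t["img"][140:280,250:550],(640,299))])[:600]); s=monitor.observe();print(s["position"],s["tool_rot"])
pickle.dump(k,open("w_s2.pkl","wb"));print(bot.tip_extent)
E
```

```text
[0.631  0.0809 0.13  ] [3.1413 0.0002 1.5057]
0.014
```

View pics/w_s2.png

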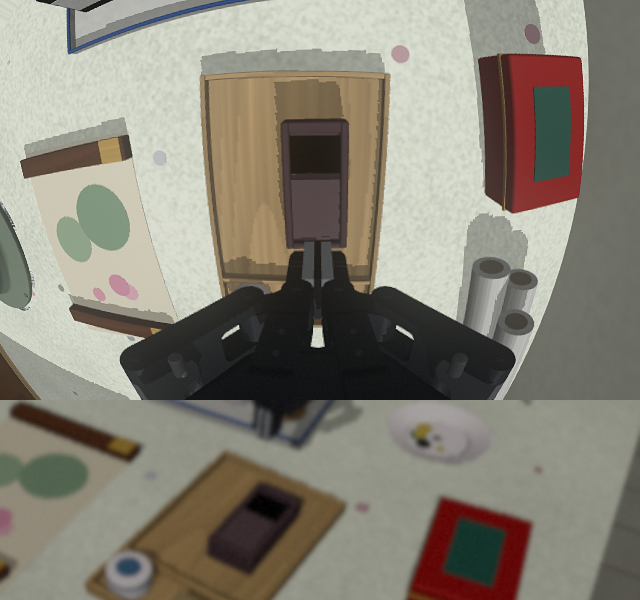

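```bash
python3 - <<'E'
from m import *
k=pickle.load(open("w_s2.pkl","rb")); d=pickle.load(open("w_s.pkl","rb"))
C=[(282,121),(348,120),(347,248),(287,248)]
for z in(.036,.03): P=np.array([plane(k,u,z) for u in C]);print(z,P[:,:2].tolist(),P.mean(0),[np.linalg.norm(P[i]-P[i-1]) for i in range(4)])
print([proj(k,[.631,.081,z]) for z in(.036,.116)], proj(k,[.631,.081,.130]))
cv2.imwrite("pics/crop.png",cv2.resize(k["img"][90:340,180:420],None,fx=2.4,fy=2.4,interpolation=cv2.INTER_CUBIC))
E
```

```text
0.036 [[0.6065550470524329, 0.1418506179647988], [0.6621103389845898, 0.1390018073547566], [0.6569505276982439, 0.01841702504540585], [0.599400671929412, 0.02225445936155282]] [0.6313 0.0804 0.036 ] [np.float64(0.11980995883503871), np.float64(0.05562828582258371), np.float64(0.1206951257387978), np.float64(0.057677654261803095)]
0.03 [[0.6058558280279359, 0.14135026529267328], [0.6626859624235214, 0.13843608224717732], [0.6574077475377642, 0.015084207990600673], [0.5985372795041656, 0.01900970096050858]] [0.6311 0.0785 0.03  ] [np.float64(0.12255927069629335), np.float64(0.05690480329676015), np.float64(0.12346474976684854), np.float64(0.05900119915350666)]
[array([315.7095, 187.6911]), array([315.4773, 225.3076])] [315.4202 234.9487]
```

View pics/crop.png

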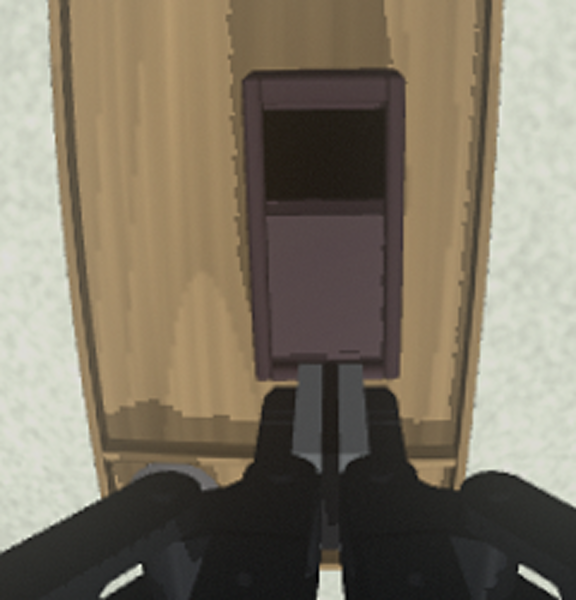

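The picture shows the shut fingertips at about (315,242), but a tip 14 mm ahead of the TCP should be seen near row 225. The stone hasn't moved, so the fingers closed above it. I'll work out the true tip depth from the pictures.

```bash
python3 - <<'E'
from m import *
T=camera_model("wrist")["T_tool_cam"]
k=dict(o=T[:3,3],R=T[:3,:3],f=200/np.tan(np.radians(camera_model("wrist")["vfov"])/2),c=np.array([camera_model("wrist")["cx"],camera_model("wrist")["cy"]]),fish=True)
for nm,u in [("shut L",(306,242)),("shut R",(327,242)),("open L",(216,253)),("open Lr",(230,254)),("open R",(407,253)),("0.86 L",(228,249)),("0.7 L",(243,246))]:
    d=ray(k,u)
    for x in(-.011,0,.011): print(nm,x,k["o"]+d*(x-k["o"][0])/d[0])
E
```

```text
shut L -0.011 [-0.011  -0.0073  0.0136]
shut L 0 [-0.     -0.0064 -0.0073]
shut L 0.011 [ 0.011  -0.0056 -0.0283]
shut R -0.011 [-0.011   0.0063  0.0137]
shut R 0 [ 0.      0.0056 -0.0073]
shut R 0.011 [ 0.011   0.0048 -0.0283]
open L -0.011 [-0.011  -0.0629 -0.0035]
open L 0 [ 0.     -0.0555 -0.0224]
open L 0.011 [ 0.011  -0.0481 -0.0414]
open Lr -0.011 [-0.011  -0.0535 -0.004 ]
open Lr 0 [ 0.     -0.0472 -0.0229]
open Lr 0.011 [ 0.011  -0.0409 -0.0418]
open R -0.011 [-0.011   0.0554 -0.0028]
open R 0 [ 0.      0.0489 -0.0218]
open R 0.011 [ 0.011   0.0424 -0.0409]
0.86 L -0.011 [-0.011  -0.0565  0.0022]
0.86 L 0 [ 0.     -0.0498 -0.0174]
0.86 L 0.011 [ 0.011  -0.0432 -0.037 ]
0.7 L -0.011 [-0.011  -0.0476  0.0068]
0.7 L 0 [ 0.     -0.042  -0.0134]
0.7 L 0.011 [ 0.011  -0.0364 -0.0335]
```

```bash
python3 - <<'E'
from m import *
for n in("scene","top"):
    k=snap(n); pickle.dump(k,open(n+"_shut.pkl","wb"))
    print(n,[proj(k,[.631,.081,z]) for z in(.0,.10,.116,.13,.16,.2)])
E
```

```text
scene [array([368.8148, 204.932 ]), array([372.3098, 174.5223]), array([372.921, 169.204]), array([373.4689, 164.4373]), array([374.6858, 153.8491]), array([376.406 , 138.8816])]
top [array([284.2408, 168.0873]), array([282.2595, 162.6956]), array([281.9139, 161.7553]), array([281.6045, 160.9132]), array([280.9179, 159.0448]), array([279.9493, 156.409 ])]
```

move_arm:
  moves:
    - [0, 0, 0, 0]
    - [0, 0, 0, 0]
    - [0, 0, 0, 0]
    - [0, 0, 0, 0]
    - [0, 0, 0, 0]
  gripper: 1

```text
clock: 29.58
position: [0.631, 0.081, 0.1299]
tool_rot: [3.142, -0.0, 1.506]
force: [-0.2, -0.5, -0.4]
grip_width: 0.0853
finger_force: 0.0
```

```bash
python3 - <<'E'
from m import *
for n in("scene","top"):
    a=pickle.load(open(n+"_shut.pkl","rb")); k=snap(n); pickle.dump(k,open(n+"_open.pkl","wb"))
    d=np.abs(a["img"].astype(int)-k["img"].astype(int)).max(2)>25
    d=cv2.morphologyEx(d.astype(np.uint8),cv2.MORPH_OPEN,np.ones((2,2)))
    N,_,st,c=cv2.connectedComponentsWithStats(d)
    print(n,d.sum(),[ (s.tolist(),cc.tolist()) for s,cc in zip(st[1:],c[1:]) if s[4]>5])
a=pickle.load(open("scene_shut.pkl","rb")); b=pickle.load(open("scene_open.pkl","rb"))
cv2.imwrite("pics/sc.png",np.vstack([cv2.resize(x["img"][60:210,300:500],(800,300),interpolation=cv2.INTER_AREA if 0 else cv2.INTER_CUBIC) if 0 else cv2.resize(x["img"][80:205,300:500],(480,300),interpolation=cv2.INTER_CUBIC) for x in(a,b)]))
E
```

```text
scene 1732 [([346, 100, 46, 60, 922], [366.617136659436, 133.7711496746204]), ([356, 113, 9, 12, 76], [359.7631578947368, 118.72368421052632]), ([394, 118, 20, 43, 446], [404.89237668161434, 137.28923766816143]), ([387, 128, 10, 11, 60], [391.48333333333335, 133.21666666666667]), ([405, 140, 20, 26, 172], [415.6279069767442, 152.5872093023256]), ([403, 151, 5, 5, 19], [404.57894736842104, 153.1578947368421]), ([387, 155, 4, 8, 25], [388.76, 158.68])]
top 766 [([164, 159, 54, 15, 365], [189.03287671232877, 165.04931506849314]), ([193, 171, 11, 9, 74], [197.8918918918919, 175.14864864864865]), ([182, 174, 9, 5, 29], [186.20689655172413, 175.75862068965517]), ([205, 177, 14, 2, 28], [211.5, 177.5]), ([192, 180, 24, 8, 127], [205.11023622047244, 183.33858267716536]), ([195, 194, 7, 9, 33], [198.5151515151515, 198.63636363636363]), ([205, 196, 11, 7, 51], [209.35294117647058, 198.52941176470588]), ([174, 208, 22, 4, 59], [185.6271186440678, 209.77966101694915])]
```

```bash
python3 - <<'E'
from m import *
for n in("scene_shut","scene_open"):
    g=cv2.cvtColor(pickle.load(open(n+".pkl","rb"))["img"],cv2.COLOR_BGR2GRAY)
    print(n); print(np.vstack([np.arange(344,404,3),g[146:180:2,344:404:3]]))
k=pickle.load(open("scene_shut.pkl","rb"))
for z in(.12,.13,.14,.15): print(z,[proj(k,[.631+dx,.081+dy,z]).round(1).tolist() for dx,dy in((0,-.011),(0,.011),(-.05,0),(.05,0))])
E
```

```text
scene_shut
[[344 347 350 353 356 359 362 365 368 371 374 377 380 383 386 389 392 395
  398 401]
 [100  84  86 103 118 123 126 124  92  74  66  32  17  23  25  37  56  91
   82  64]
 [123 112 101  87  87 104 118 124  85  73  76  41  21  52  48  55  76  86
   61  92]
 [143 135 124 112 103  88  86 103  70  72  75  39  21  92  96  85  84  76
   62  99]
 [141 144 144 135 125 113 102  89  55  75  79  31  29 114 118  91  82  57
   83 100]
 [143 146 145 145 143 135 124 112  89  75  80  29  54 117 113  84  74  60
  107 113]
 [144 146 146 145 145 144 145 137 122  78  82  38  64  93  92  79  55  83
  138 141]
 [147 145 146 144 144 145 145 146 144 115  92  89  99  85  60  62  57 107
  150 148]
 [145 141 146 142 144 147 148 147 146 143 129 134 125 112  75  50  83 128
  151 147]
 [145 144 147 142 136 145 146 147 147 145 143 147 145 137 112  86 126 147
  149 149]
 [146 142 149 129 101 124 139 144 147 145 146 149 147 145 144 138 146 147
  147 148]
 [146 146 141  90  79  92 111 127 142 145 144 146 147 146 148 149 146 147
  148 146]
 [144 139 113  66  86  85  86  98 119 138 145 143 146 145 148 149 148
[... 1563 characters left out ...]
 114  75  78  93  91  85  86  92 110 129 141 145 146 148 147 147 149
  150 148]
 [126  83  70  92  93  94  91  90  87  87  99 111 137 145 150 147 147 147
  149 148]
 [ 93  67  90  93  93  92  90  96  94  89  85  87 108 130 146 148 147 149
  146 149]
 [ 68  83  92  94  91  92  94  99  95  91  86  85  88  98 120 137 146 147
  147 146]
 [ 78  93  92  93  91  93  96  98  94  71  69  81  87  87  91 105 123 144
  147 148]]
0.12 [[370.9, 170.5], [375.2, 165.3], [353.8, 160.8], [393.2, 175.2]]
0.13 [[371.3, 167.0], [375.6, 161.9], [354.1, 157.4], [393.8, 171.8]]
0.14 [[371.7, 163.6], [376.0, 158.4], [354.3, 154.0], [394.4, 168.3]]
0.15 [[372.1, 160.0], [376.4, 154.9], [354.5, 150.5], [394.9, 164.7]]
```

The scene view puts the shut tips about 20 mm behind the nominal TCP, and the wrist view agrees. The bottle's 49.5 mm grip on its shoulder fits this too. So the real fingers are shorter than stated, and I'll descend lower in guarded steps.

move_arm:
  moves:
    - [0, 0, -40, 0]
    - [0, 0, -75, 0]
    - [0, 0, -100, 0]
    - [0, 0, -110, 0]
    - [0, 0, -115, 0]
    - [0, 0, -115, 0]
  gripper: 0.86

```text
clock: 30.42
position: [0.6314, 0.081, 0.0155]
tool_rot: [3.141, -0.0, 1.506]
force: [0.2, 0.5, -0.1]
grip_width: 0.0733
finger_force: 0.0
```

move_arm:
  moves:
    - [0, 0, -3, 0]
    - [0, 0, -6, 0]
    - [0, 0, -7, 0]
    - [0, 0, -7, 0]

```text
clock: 30.92
position: [0.631, 0.081, 0.0079]
tool_rot: [-3.142, 0.0, 1.506]
force: [-0.2, -0.7, 0.7]
grip_width: 0.0732
finger_force: 0.0
```

move_arm:
  moves:
    - [0, 0, -3, 0]
    - [0, 0, -6, 0]
    - [0, 0, -7, 0]
    - [0, 0, -7, 0]

```text
clock: 31.42
position: [0.631, 0.081, 0.0008]
tool_rot: [-3.141, -0.0, 1.506]
force: [1.6, -0.1, 0.1]
grip_width: 0.0736
finger_force: 0.0
```

move_arm:
  moves:
    - [0, 0, 0, 0]
    - [0, 0, 0, 0]
    - [0, 0, 0, 0]
    - [0, 0, 0, 0]
  gripper: 0.55

```text
clock: 31.92
position: [0.631, 0.081, 0.0014]
tool_rot: [3.142, 0.0, 1.506]
force: [-3.4, -0.8, 7.0]
grip_width: 0.0562
finger_force: 64.1
```

It grips at 56 mm, but the pad overlap may be thin. I'll reopen and go 6 mm deeper, watching the force.

move_arm:
  moves:
    - [0, 0, 0, 0]
    - [0, 0, 0, 0]
    - [0, 0, 0, 0]
    - [0, 0, -2, 0]
    - [0, 0, -4, 0]
    - [0, 0, -6, 0]
    - [0, 0, -6, 0]
  gripper: 0.8

```text
clock: 32.8
position: [0.6309, 0.081, -0.0054]
tool_rot: [-3.141, 0.0, 1.506]
force: [0.6, -1.1, 1.4]
grip_width: 0.0683
finger_force: 0.0
```

move_arm:
  moves:
    - [0, 0, 0, 0]
    - [0, 0, 0, 0]
    - [0, 0, 0, 0]
    - [0, 0, 0, 0]
    - [0, 0, 0, 0]
  gripper: 0.5

```text
clock: 33.42
position: [0.6311, 0.081, -0.0048]
tool_rot: [3.141, 0.0, 1.506]
force: [-0.7, -0.2, 4.5]
grip_width: 0.0567
finger_force: 65.3
```

move_arm:
  moves:
    - [0, 0, 3, 0]
    - [0, 0, 10, 0]
    - [0, 0, 25, 0]
    - [0, 0, 45, 0]
    - [0, 0, 60, 0]
    - [0, 0, 60, 0]

```text
clock: 34.17
position: [0.6319, 0.0811, 0.0566]
tool_rot: [3.139, -0.0, 1.506]
force: [-0.9, -0.2, -4.5]
grip_width: 0.0566
finger_force: 64.9
```

```bash
python3 - <<'E'
from m import *
k=snap("wrist"); t=snap("top");s=monitor.observe();print(s["position"],s["force"],s["moment"])
pickle.dump(k,open("w_h.pkl","wb"))
cv2.imwrite("pics/w_h.png",np.vstack([k["img"],cv2.resize(t["img"][165:275,140:375],(640,300))])[:600])
E
```

```text
[0.6309 0.0808 0.0548] [ 0.3392  0.4975 -4.3242] [-0.0097 -0.0021  0.0371]
```

View pics/w_h.png

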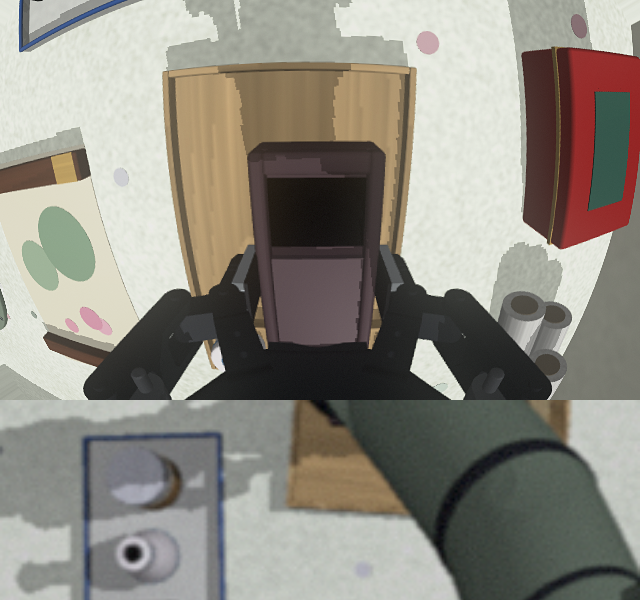

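The stone is held level (4.5 N, almost no moment), and the containers still stand in the tray. Carrying it to the stand.

move_arm:
  moves:
    - [-5, -15, 20, -0.1]
    - [-15, -40, 35, -0.25]
    - [-35, -85, 40, -0.42]
    - [-55, -135, 40, -0.59]
    - [-75, -185, 40, -0.76]
    - [-95, -235, 40, -0.93]
    - [-115, -285, 40, -1.1]
    - [-135, -335, 40, -1.25]
    - [-150, -380, 30, -1.4]
    - [-160, -409, 10, -1.471]
    - [-160, -409, -15, -1.471]
    - [-160, -409, -35, -1.471]

```text
clock: 35.78
position: [0.4702, -0.3279, 0.0183]
tool_rot: [-3.141, 0.001, 0.034]
force: [0.2, 0.5, -3.7]
grip_width: 0.0566
finger_force: 65.8
```

move_arm:
  moves:
    - [0, 0, -5, 0]
    - [0, 0, -8, 0]
    - [0, 0, -8, 0]
    - [0, 0, -8, 0]

```text
clock: 36.28
position: [0.4713, -0.3282, 0.0125]
tool_rot: [3.141, -0.001, 0.035]
force: [-0.9, 0.7, -4.0]
grip_width: 0.0567
finger_force: 65.7
```

```bash
python3 - <<'E'
from m import *
k=snap("wrist"); t=snap("top");s=monitor.observe();print(s["position"],s["tool_rot"],s["force"],s["moment"])
pickle.dump(k,open("w_h2.pkl","wb"))
b=cv2.resize(t["img"][170:280,380:480],(272,300),interpolation=cv2.INTER_CUBIC); c=cv2.resize(pickle.load(open("w_st.pkl","rb"))["img"][130:240,260:400],(368,300))
cv2.imwrite("pics/w_h2.png",k["img"])
C=[proj(k,[*p,.017]) for p in [(0.5461,-0.2796),(0.5496,-0.3713),(0.3967,-0.3779),(0.3924,-0.2836)]]; print(C)
E
```

```text
[ 0.4712 -0.3281  0.0123] [ 3.1412 -0.0006  0.0347] [-0.6103  0.2816 -4.5232] [0.0415 0.0066 0.0112]
[array([228.8128, 107.6344]), array([403.5406, 106.9417]), array([382.2843, 332.5331]), array([250.6442, 333.4184])]
```

View pics/w_h2.png

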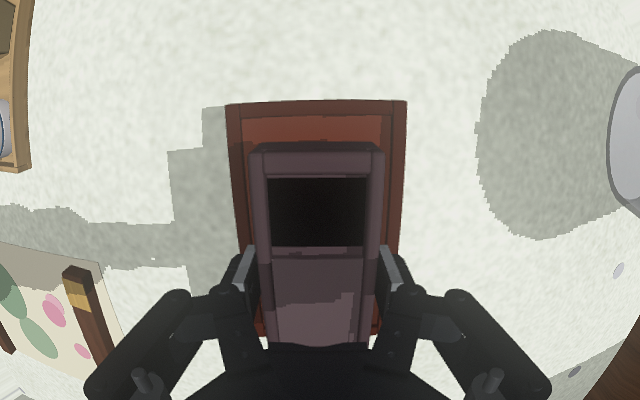

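The stand's far edge runs from (228,104) to (406,101). The stone's far top edge runs from (250,151) to (384,150) and is centred sideways. Checking the lengthways fit.

```bash
python3 - <<'E'
from m import *
k=pickle.load(open("w_h2.pkl","rb"))
for u,z in [((228,104),.017),((406,101),.017),((250,151),.053),((384,150),.053),((258,143),.053),((375,143),.053),((262,330),.017),((376,330),.017)]: print(u,z,plane(k,u,z))
E
```

```text
(228, 104) 0.017 [ 0.548  -0.2792  0.017 ]
(406, 101) 0.017 [ 0.5529 -0.3724  0.017 ]
(250, 151) 0.053 [ 0.5299 -0.2988  0.053 ]
(384, 150) 0.053 [ 0.5322 -0.3542  0.053 ]
(258, 143) 0.053 [ 0.5333 -0.3022  0.053 ]
(375, 143) 0.053 [ 0.535  -0.3502  0.053 ]
(262, 330) 0.017 [ 0.3969 -0.2922  0.017 ]
(376, 330) 0.017 [ 0.3995 -0.3729  0.017 ]
```

Stone and stand agree within about 2 mm. Lowering the last 11 mm and releasing.

move_arm:
  moves:
    - [0, 0, -4, 0]
    - [0, 0, -7, 0]
    - [0, 0, -9, 0]
    - [0, 0, -10, 0]
    - [0, 0, -11, 0]
    - [0, 0, -11, 0]
    - [0, 0, -11, 0]

```text
clock: 37.25
position: [0.471, -0.328, 0.0012]
tool_rot: [3.142, -0.0, 0.035]
force: [-3.0, 1.8, 6.2]
grip_width: 0.0561
finger_force: 66.8
```

move_arm:
  moves:
    - [0, 0, 0, 0]
    - [0, 0, 0, 0]
    - [0, 0, 0, 0]
    - [0, 0, 0, 0]
    - [0, 0, 0, 0]
  gripper: 0.82

```text
clock: 37.88
position: [0.4711, -0.328, 0.0009]
tool_rot: [-3.142, -0.0, 0.035]
force: [-0.0, -0.2, 0.5]
grip_width: 0.0699
finger_force: 0.0
```

move_arm:
  moves:
    - [0, 0, 15, 0]
    - [0, 0, 60, 0]
    - [0, 0, 110, 0]
    - [0, 0, 160, 0]
    - [0, 0, 200, 0]
    - [0, 0, 200, 0]
    - [0, 0, 200, 0]
  gripper: 1

```text
clock: 38.75
position: [0.4707, -0.3279, 0.2011]
tool_rot: [3.141, -0.0, 0.035]
force: [-0.5, -0.4, -0.6]
grip_width: 0.0851
finger_force: 0.0
```

```bash
python3 - <<'E'
from m import *
k=snap("wrist");s=monitor.observe();print(s["position"],s["tool_rot"])
pickle.dump(k,open("w_p.pkl","wb")); t=snap("top");pickle.dump(t,open("t_p.pkl","wb"))
im=cv2.cvtColor(k["img"],cv2.COLOR_BGR2HSV)
for z,y in((.042,0),): print([proj(k,[.471+a,-.328+b,z]).round().tolist() for a,b in((.06,.029),(.06,-.029),(-.06,-.029),(-.06,.029))],[proj(k,[.471+a,-.328+b,.017]).round().tolist() for a,b in((.079,.048),(.079,-.048),(-.079,-.048),(-.079,.048))])
c=tuple(int(v) for v in proj(k,[.471,-.328,.017])); print(c)
# red stand vs purplish stone along centre column and rows
i=k["img"].astype(int)
red=(i[...,2]>1.9*i[...,0])&(i[...,2]>40)
print("column",[(r,int(red[r,c[0]]),i[r,c[0]].tolist()) for r in range(max(0,c[1]-120),min(399,c[1]+120),6)])
E
```

```text
[ 0.4706 -0.3277  0.2005] [-3.1411  0.0007  0.0348]
[[291.0, 113.0], [347.0, 115.0], [340.0, 221.0], [290.0, 220.0]] [[276.0, 95.0], [362.0, 98.0], [353.0, 228.0], [276.0, 225.0]]
(316, 164)
column [(44, 0, [162, 173, 169]), (50, 0, [165, 177, 172]), (56, 0, [163, 174, 170]), (62, 0, [164, 176, 172]), (68, 0, [157, 168, 164]), (74, 0, [166, 178, 174]), (80, 0, [168, 180, 175]), (86, 0, [168, 180, 176]), (92, 0, [174, 181, 181]), (98, 0, [40, 47, 65]), (104, 0, [46, 54, 83]), (110, 0, [44, 53, 82]), (116, 0, [55, 54, 62]), (122, 0, [55, 55, 64]), (128, 0, [30, 33, 32]), (134, 0, [29, 30, 31]), (140, 0, [29, 30, 31]), (146, 0, [26, 29, 29]), (152, 0, [23, 26, 27]), (158, 0, [51, 51, 60]), (164, 0, [61, 60, 69]), (170, 0, [62, 61, 71]), (176, 0, [64, 62, 72]), (182, 0, [63, 61, 71]), (188, 0, [64, 63, 73]), (194, 0, [64, 63, 73]), (200, 0, [64, 63, 72]), (206, 0, [66, 67, 75]), (212, 0, [66, 66, 75]), (218, 0, [59, 59, 67]), (224, 0, [43, 49, 68]), (230, 0, [162, 174, 170]), (236, 0, [166, 178, 175]), (242, 0, [166, 178, 174]), (248, 0, [163, 175, 171]), (254, 0, [134, 143, 135]), (260, 0, [135, 145, 136]), (266, 0, [166, 178, 174]), (272, 0, [166, 178, 173]), (278, 0, [159, 171, 167])]
```

The stone lies from row 113 to 221 inside the stand's 95 to 227, as predicted for a centred stone. Next, the bottle back from the tray.

move_arm:
  moves:
    - [0, 30, 0, 0.17]
    - [-2, 65, 0, 0.34]
    - [-4, 100, 0, 0.51]
    - [-6, 140, 0, 0.68]
    - [-8, 180, 0, 0.85]
    - [-12, 220, 0, 1.02]
    - [-16, 260, 0, 1.19]
    - [-20, 300, 0, 1.36]
    - [-25, 340, 0, 1.53]
    - [-30, 380, 0, 1.7]
    - [-35, 420, 0, 1.87]
    - [-40, 460, 0, 2.04]

```text
clock: 40.35
position: [0.4304, 0.1332, 0.2004]
tool_rot: [-3.141, -0.001, 2.08]
force: [0.4, -0.3, -0.7]
grip_width: 0.0852
finger_force: 0.0
```

move_arm:
  moves:
    - [-4, 35, 0, 0.17]
    - [-8, 70, 0, 0.34]
    - [-12, 105, 0, 0.51]
    - [-16, 140, 0, 0.68]
    - [-20, 170, 0, 0.85]
    - [-24, 192, 0, 1.02]
    - [-24, 192, -20, 1.095]
    - [-24, 192, -40, 1.095]
    - [-24, 192, -40, 1.095]
    - [-24, 192, -40, 1.095]

```text
clock: 41.6
position: [0.4071, 0.324, 0.1612]
tool_rot: [3.142, 0.0, -3.115]
force: [0.6, -0.5, -0.3]
grip_width: 0.0855
finger_force: 0.0
```

```bash
python3 - <<'E'
from m import *
k=snap("wrist");s=monitor.observe();print(s["position"],s["tool_rot"])
pickle.dump(k,open("w_q.pkl","wb"));cv2.imwrite("pics/w_q.png",k["img"])
for n,p,z in(("cap",(.407,.324),.114),("drop",(.482,.326),.105),("jar",(.557,.327),.093)):
    u=proj(k,[*p,z]); 
    try:
        if n=="jar": print(n,u,k["img"][int(u[1]),int(u[0])]); 
        e,ax=circ(k,u.astype(int),12 if n!="drop" else 25); print(n,u,e,ax,plane(k,e,z))
    except Exception as x: print(n,u,x)
E
```

```text
[0.4073 0.3241 0.1614] [ 3.1413  0.0005 -3.1145]
cap [317.8025 208.1253] [321.6915 217.6963] (35.30267333984375, 70.09912872314453) [0.4146 0.3271 0.114 ]
drop [317.6821 284.7672] [317.0384 284.1812] (16.154081344604492, 20.265657424926758) [0.4814 0.3254 0.105 ]
jar [316.6059 335.761 ] [155 152 150]
jar [316.6059 335.761 ] [316.7073 331.6389] (28.507410049438477, 54.51929473876953) [0.5509 0.3269 0.093 ]
```

The dropper is where I left it. Descending on the bottle.

move_arm:
  moves:
    - [0, 0, -30, 0]
    - [0, 0, -60, 0]
    - [0, 0, -85, 0]
    - [0, 0, -96, 0]
    - [0, 0, -98, 0]
    - [0, 0, -98, 0]
  newtons: 40

```text
clock: 42.4
position: [0.4074, 0.3243, 0.0637]
tool_rot: [3.141, 0.001, -3.114]
force: [0.2, 0.1, 0.8]
grip_width: 0.0855
finger_force: 0.0
```

move_arm:
  moves:
    - [0, 0, 0, 0]
    - [0, 0, 0, 0]
    - [0, 0, 0, 0]
    - [0, 0, 0, 0]
    - [0, 0, 0, 0]
    - [0, 0, 0, 0]
  gripper: 0

```text
clock: 43.15
position: [0.4073, 0.3245, 0.0636]
tool_rot: [3.141, 0.001, -3.113]
force: [-0.1, 0.1, 10.1]
grip_width: 0.0492
finger_force: 39.6
```

move_arm:
  moves:
    - [0, 0, 5, 0]
    - [0, 0, 15, 0]
    - [0, 0, 45, 0]
    - [0, 0, 80, 0]
    - [0, 0, 115, 0]
    - [0, 0, 125, 0]
    - [0, 0, 125, 0]

```text
clock: 44.02
position: [0.4073, 0.3239, 0.1883]
tool_rot: [3.141, 0.001, -3.114]
force: [-0.4, 0.2, -0.4]
grip_width: -0.0002
finger_force: 0.0
```

The fingers slipped off the bottle's shoulder. Opening, then checking that the bottle still stands.

move_arm:
  moves:
    - [0, 0, 0, 0]
    - [0, 0, 0, 0]
    - [0, 0, 0, 0]
    - [0, 0, 0, 0]
    - [0, 0, 0, 0]
  gripper: 1

```text
clock: 44.65
position: [0.407, 0.324, 0.1878]
tool_rot: [-3.142, -0.0, -3.113]
force: [0.4, 0.5, 0.6]
grip_width: 0.0852
finger_force: 0.0
```

```bash
python3 - <<'E'
from m import *
np.set_printoptions(linewidth=250)
k=snap("wrist"); q=pickle.load(open("w_q.pkl","rb"))
pickle.dump(k,open("w_r.pkl","wb"))
for n,c in(("before",q),("now",k)):
    g=cv2.cvtColor(c["img"],cv2.COLOR_BGR2GRAY)
    print(n,[proj(c,[.407,.324,z]).round().tolist() for z in(.114,.094,.003)],[proj(c,[.407+a,.324+b,.089]).round().tolist() for a in(-.026,.026) for b in(-.026,.026)])
    print(np.vstack([np.arange(270,366,5),g[120:260:5,270:366:5]]))
E
```

```text
before [[318.0, 208.0], [318.0, 199.0], [318.0, 170.0]] [[286.0, 165.0], [352.0, 167.0], [286.0, 225.0], [348.0, 227.0]]
[[270 275 280 285 290 295 300 305 310 315 320 325 330 335 340 345 350 355 360 365]
 [183 184 186 184 191 185 184 180 190 184 189 189 187 186 182 187 185 188 187 189]
 [150 144 184 187 137 135 133 153 185 189 132 138 132 180 186 190 142 145 193 187]
 [ 71  73  73  73  74  73  73  73  72  73  72  73  71  72  70  70  69  70  67  67]
 [163 158 159 161 160 159 159 156 155 156 156 155 155 155 156 155 154 156 156 155]
 [161 157 160 162 158 156 157 156 158 157 155 156 154 153 152 154 127 131 133 110]
 [160 159 158 159 157 157 156 155 157 157 157 114 112 111 113 111 113 114 112 112]
 [159 158 159 159 155  71  44  50  49  48  50  51  53  50  44 111 112 112 112 113]
 [160 159 158 158 159  44  82  83  82  80  80  81  81  81  41 114 112 113 114 111]
 [159 159 157 160  93 103 106 107  92 100 100  85  84  87  81  64 111 112 113 109]
 [161 157 161 159  39  41  39  38  37  37  36  36  37  37  36  34 111 111 110 110]
 [161 158 159 161  42  40  39  39  38  37  38  35  35  37  37  37 
[... 3254 characters left out ...]
91  71 112 112 112 111 111 112 112]
 [116 113 157 158 154 156 125 130 122 111 104  98  94  80 111 113 112 112 113 112]
 [118 114 158 159 154 112 143 138 130 118 109 100  97  94  96 113 112 112 113 113]
 [117 115 156 157 156 146 149 145 135 123 110 102  99  98  85 113 113 112 113 112]
 [116 114 157 156 157 154 156 153 137 117 102 102 103  99  97 115 115 114 114 111]
 [116 114 157 156 157 151 161 150 129 105  94  94 102 102 100 117 159 159 156 156]
 [114 112 157 154 157 151 161 145 101  96  90  62  94 102 154 157 160 157 157 158]
 [115 113 156 157 157 156 151 122 109  92  86  85  94 102 156 159 161 160 157 157]
 [113 113 153 151 152 157 157 126 177 181 179 140 104 120 117 117 117 118 118 117]]
```

The bottle stands undisturbed, with its cap where predicted in both frames. Before going lower I'll estimate how far back the gripper body sits, for cap clearance.

```bash
python3 - <<'E'
from m import *
m=camera_model("wrist");T=m["T_tool_cam"]
k=dict(o=T[:3,3],R=T[:3,:3],f=200/np.tan(np.radians(m["vfov"])/2),c=np.array([m["cx"],m["cy"]]),fish=True)
for v in(343,350):
    d=ray(k,(317,v))
    for x in(.038,.0425): print(v,k["o"]+d*(x-k["o"][0])/d[0])
print(proj(k,[.038,0,-.059]),proj(k,[.0425,0,-.059]),proj(k,[.038,0,-.09]))
g=cv2.cvtColor(pickle.load(open("w_r.pkl","rb"))["img"],cv2.COLOR_BGR2GRAY); print(g[300:398:4,[290,317,345]].T)
E
```

```text
343 [ 0.038  -0.0006 -0.1218]
343 [ 0.0425 -0.0006 -0.1261]
350 [ 0.038  -0.0006 -0.1237]
350 [ 0.0425 -0.0006 -0.1278]
[318.6015 217.4344] [318.6218 206.1335] [319.1152 260.6285]
[[124  79 100 177 186 185 181 184 186 185 184  37  37  36  34  33  32  33
   30  28  25  23  24  24  18]
 [135 150 151 152 151 152 151 149 151 153 180 181  28  36  34  34  31  29
   28  28  27  24  21  21  21]
 [131  80  98 180 186 181 181 181 178 183 188  38  36  35  34  34  33  31
   29  26  27  22  19  21  20]]
```

The body sits much farther back than stated, so there's plenty of clearance. Taking the bottle 20 mm lower on its straight sides.

move_arm:
  moves:
    - [0, 0, -45, 0]
    - [0, 0, -90, 0]
    - [0, 0, -120, 0]
    - [0, 0, -135, 0]
    - [0, 0, -142, 0]
    - [0, 0, -146, 0]
    - [0, 0, -146, 0]

```text
clock: 45.58
position: [0.4073, 0.3242, 0.0424]
tool_rot: [3.141, 0.001, -3.114]
force: [-1.7, -0.1, 0.3]
grip_width: 0.0853
finger_force: 0.0
```

move_arm:
  moves:
    - [0, 0, 0, 0]
    - [0, 0, 0, 0]
    - [0, 0, 0, 0]
    - [0, 0, 0, 0]
    - [0, 0, 0, 0]
    - [0, 0, 0, 0]
  gripper: 0
  newtons: 50

```text
clock: 46.32
position: [0.4073, 0.324, 0.0424]
tool_rot: [-3.141, 0.001, -3.114]
force: [-1.2, -4.1, 9.1]
grip_width: 0.0512
finger_force: 51.2
```

move_arm:
  moves:
    - [0, 0, 3, 0]
    - [0, 0, 8, 0]
    - [0, 0, 15, 0]
    - [0, 0, 15, 0]

```text
clock: 46.82
position: [0.4073, 0.3242, 0.0575]
tool_rot: [3.141, 0.001, -3.114]
force: [-0.2, 0.8, -0.5]
grip_width: 0.0511
finger_force: 52.5
```

move_arm:
  moves:
    - [0, 0, 40, 0]
    - [0, 0, 80, 0]
    - [5, -15, 110, -0.16]
    - [20, -50, 110, -0.33]
    - [40, -90, 110, -0.5]
    - [60, -135, 110, -0.67]
    - [82, -180, 110, -0.84]
    - [105, -225, 110, -1.01]
    - [125, -265, 110, -1.18]
    - [140, -295, 110, -1.35]
    - [147, -311, 100, -1.52]
    - [147, -311, 80, -1.674]

```text
clock: 48.32
position: [0.5547, 0.0114, 0.1367]
tool_rot: [3.14, 0.0, 1.488]
force: [-0.7, 0.8, -2.0]
grip_width: 0.051
finger_force: 53.7
```

move_arm:
  moves:
    - [0, 0, -30, 0]
    - [0, 0, -55, 0]
    - [0, 0, -72, 0]
    - [0, 0, -82, 0]
    - [0, 0, -86, 0]
    - [0, 0, -88, 0]
    - [0, 0, -88, 0]
    - [0, 0, -88, 0]

```text
clock: 49.32
position: [0.5543, 0.013, 0.0493]
tool_rot: [3.141, -0.0, 1.496]
force: [-0.1, -0.1, -2.8]
grip_width: 0.0513
finger_force: 53.7
```

move_arm:
  moves:
    - [0, 0, -2, 0]
    - [0, 0, -3, 0]
    - [0, 0, -4, 0]
    - [0, 0, -4, 0]

```text
clock: 49.82
position: [0.5541, 0.013, 0.0455]
tool_rot: [3.141, 0.0, 1.496]
force: [-5.8, 0.3, 12.2]
grip_width: 0.051
finger_force: 55.3
```

move_arm:
  moves:
    - [0, 0, 0, 0]
    - [0, 0, 0, 0]
    - [0, 0, 0, 0]
    - [0, 0, 0, 0]
    - [0, 0, 0, 0]
  gripper: 1

```text
clock: 50.45
position: [0.554, 0.013, 0.0449]
tool_rot: [-3.142, -0.0, 1.496]
force: [-0.7, 0.1, 0.4]
grip_width: 0.0854
finger_force: 0.0
```

move_arm:
  moves:
    - [0, 0, 15, 0]
    - [0, 0, 60, 0]
    - [0, 0, 105, 0]
    - [-5, 25, 135, 0.17]
    - [-15, 65, 135, 0.34]
    - [-25, 110, 135, 0.51]
    - [-35, 155, 135, 0.68]
    - [-47, 200, 135, 0.85]
    - [-58, 245, 135, 1.02]
    - [-68, 285, 135, 1.19]
    - [-72, 313, 130, 1.36]
    - [-72, 313, 120, 1.53]

```text
clock: 51.95
position: [0.4812, 0.3285, 0.1662]
tool_rot: [3.14, 0.001, 3.034]
force: [-1.0, -1.1, -0.1]
grip_width: 0.0853
finger_force: 0.0
```

move_arm:
  moves:
    - [0, 0, 0, 0.144]
    - [0, 0, 0, 0.144]
    - [0, 0, 0, 0.144]
  gripper: 0.75

```text
clock: 52.32
position: [0.4822, 0.3259, 0.1655]
tool_rot: [3.142, 0.001, -3.117]
force: [-0.0, 1.1, 1.0]
grip_width: 0.0637
finger_force: 0.0
```

```bash
python3 - <<'E'
from m import *
k=snap("wrist");s=monitor.observe();print(s["position"],s["tool_rot"])
pickle.dump(k,open("w_d2.pkl","wb"))
for n,p,z in(("drop",(.482,.326),.105),):
    u=proj(k,[*p,z]); e,ax=circ(k,u.astype(int),25); print(n,u,e,ax,plane(k,e,z))
t=snap("scene");u=proj(t,[.5543,.0128,.117]);print(u,t["img"][int(u[1])-6:int(u[1])+30:3,int(u[0])].tolist())
E
```

```text
[0.4822 0.3259 0.1654] [-3.1415  0.0006 -3.1165]
drop [317.8663 201.7774] [317.2429 200.6797] (21.683849334716797, 22.257308959960938) [0.4811 0.3255 0.105 ]
[329.1158 174.0085] [[124, 135, 134], [70, 70, 70], [66, 66, 65], [66, 64, 64], [57, 55, 55], [46, 45, 44], [13, 12, 12], [10, 8, 9], [7, 1, 6], [9, 10, 8], [61, 63, 65], [78, 80, 83]]
```

The bottle is back on its spot and the dropper sits centred. Grasping it 6 mm lower than before.

move_arm:
  moves:
    - [0, 0, -30, 0]
    - [0, 0, -60, 0]
    - [0, 0, -80, 0]
    - [0, 0, -90, 0]
    - [0, 0, -94, 0]
    - [0, 0, -94, 0]

```text
clock: 53.18
position: [0.4822, 0.3262, 0.0713]
tool_rot: [3.141, 0.0, -3.114]
force: [0.1, -0.4, -0.2]
grip_width: 0.064
finger_force: 0.0
```

move_arm:
  moves:
    - [0, 0, 0, 0]
    - [0, 0, 0, 0]
    - [0, 0, 0, 0]
    - [0, 0, 0, 0]
    - [0, 0, 0, 0]
    - [0, 0, 0, 0]
    - [0, 0, 0, 0]
  gripper: 0
  newtons: 40

```text
clock: 54.05
position: [0.4824, 0.3262, 0.0717]
tool_rot: [3.141, 0.001, -3.114]
force: [-1.0, -1.3, 8.5]
grip_width: 0.0277
finger_force: 38.8
```

move_arm:
  moves:
    - [0, 0, 3, 0]
    - [0, 0, 8, 0]
    - [0, 0, 15, 0]
    - [0, 0, 15, 0]

```text
clock: 54.55
position: [0.4823, 0.3262, 0.0865]
tool_rot: [3.141, 0.001, -3.114]
force: [-0.4, 0.7, -1.5]
grip_width: 0.0275
finger_force: 39.5
```

move_arm:
  moves:
    - [0, 0, 40, 0]
    - [0, 0, 80, 0]
    - [5, -15, 110, -0.16]
    - [15, -45, 110, -0.33]
    - [25, -80, 110, -0.5]
    - [35, -115, 110, -0.67]
    - [45, -150, 110, -0.84]
    - [57, -185, 110, -1.01]
    - [68, -215, 110, -1.18]
    - [75, -238, 110, -1.35]
    - [78, -246, 100, -1.52]
    - [78, -246, 80, -1.674]

```text
clock: 56.05
position: [0.5606, 0.0791, 0.1659]
tool_rot: [3.14, 0.0, 1.489]
force: [-0.8, 0.5, -1.4]
grip_width: 0.0277
finger_force: 39.9
```

move_arm:
  moves:
    - [0, 0, -30, 0]
    - [0, 0, -55, 0]
    - [0, 0, -72, 0]
    - [0, 0, -82, 0]
    - [0, 0, -86, 0]
    - [0, 0, -88, 0]
    - [0, 0, -88, 0]
    - [0, 0, -88, 0]

```text
clock: 57.05
position: [0.5603, 0.08, 0.0783]
tool_rot: [3.141, -0.0, 1.496]
force: [0.4, -0.5, -1.7]
grip_width: 0.0276
finger_force: 39.9
```

move_arm:
  moves:
    - [0, 0, -1, 0]
    - [0, 0, -2, 0]
    - [0, 0, -3, 0]
    - [0, 0, -3, 0]

```text
clock: 57.55
position: [0.56, 0.08, 0.0748]
tool_rot: [-3.142, -0.0, 1.496]
force: [0.3, 0.5, -1.2]
grip_width: 0.0277
finger_force: 40.0
```

move_arm:
  moves:
    - [0, 0, -1, 0]
    - [0, 0, -1, 0]

```text
clock: 57.8
position: [0.5605, 0.0802, 0.0747]
tool_rot: [3.14, -0.0, 1.496]
force: [-3.0, -0.5, 12.7]
grip_width: 0.0278
finger_force: 40.9
```

move_arm:
  moves:
    - [0, 0, 0, 0]
    - [0, 0, 0, 0]
    - [0, 0, 0, 0]
    - [0, 0, 0, 0]
  gripper: 0.75

```text
clock: 58.3
position: [0.56, 0.08, 0.0738]
tool_rot: [-3.141, 0.0, 1.496]
force: [0.2, 0.6, -0.1]
grip_width: 0.064
finger_force: 0.0
```

move_arm:
  moves:
    - [0, 0, 10, 0]
    - [0, 0, 45, 0]
    - [0, 0, 90, 0]
    - [0, 20, 110, 0.17]
    - [-1, 55, 110, 0.34]
    - [-1, 90, 110, 0.51]
    - [-2, 125, 110, 0.68]
    - [-2, 160, 110, 0.85]
    - [-3, 195, 110, 1.02]
    - [-3, 225, 110, 1.19]
    - [-3, 247, 100, 1.36]
    - [-3, 247, 90, 1.53]
  gripper: 1

```text
clock: 59.8
position: [0.5564, 0.329, 0.1644]
tool_rot: [3.141, 0.0, 3.034]
force: [0.6, 0.7, 0.3]
grip_width: 0.0852
finger_force: 0.0
```

move_arm:
  moves:
    - [0, 0, 0, 0.144]
    - [0, 0, 0, 0.144]
    - [0, 0, 0, 0.144]

```text
clock: 60.18
position: [0.5572, 0.3269, 0.1644]
tool_rot: [3.142, 0.0, -3.117]
force: [0.1, 0.6, 0.5]
grip_width: 0.0857
finger_force: 0.0
```

```bash
python3 - <<'E'
from m import *
k=snap("wrist");s=monitor.observe();print(s["position"],s["tool_rot"])
pickle.dump(k,open("w_j2.pkl","wb"))
g=cv2.medianBlur(cv2.cvtColor(k["img"],cv2.COLOR_BGR2GRAY),5); u=proj(k,[.557,.327,.093]); print(u)
c=cv2.HoughCircles(g,cv2.HOUGH_GRADIENT,1.2,40,param1=60,param2=20,minRadius=28,maxRadius=60)
for q in c[0][:6]: print(q,plane(k,q[:2],.093))
t=snap("top");
for n,p,z in(("drop",(.5581,.0765),.108),("bot",(.5513,.009),.117)):
    u=proj(t,[*p,z]);print(n,u); g=cv2.cvtColor(t["img"],cv2.COLOR_BGR2GRAY);x,y=u.astype(int);print(g[y-10:y+11:2,x-12:x+13:2])
E
```

```text
[0.5572 0.327  0.1643] [-3.1416  0.0005 -3.1164]
[317.8463 197.1887]
[ 58.2 300.6  58. ] [ 0.7153 -0.0206  0.093 ]
[511.8 214.2  51.4] [0.5702 0.5133 0.093 ]
[318.6  196.2   33.64] [0.5561 0.3276 0.093 ]
[ 57.  173.4  32.2] [0.5382 0.0552 0.093 ]
[353.4  333.    53.92] [0.7061 0.3678 0.093 ]
[528.6 101.4  58. ] [0.463  0.5116 0.093 ]
drop [284.0061 190.0098]
[[126 126 125 126 127 121 127 121 119 124 126 123 120]
 [131 124 126 123 119 115 121 125 121 117 122 119 120]
 [127 127 123 118 162 199 194 173 152 132 121 125 125]
 [ 98  92  96 162 178 119 136 201 155 102  93 122 127]
 [ 95  97 114 195  90  15  16 135 203  98  77  95  99]
 [ 93  98 122 195  89  20  16 132 204 100  84  79  96]
 [ 95  95 111 189 171  68 102 195 162  87  87  78  90]
 [ 96  91  98 129 192 197 200 184 103  92  84  80  85]
 [ 91  88  96  95 104 110 110  88  93  93  82  85  95]
 [ 94  91  87  94  97  98  99 100  94  86  79  95  90]
 [ 96  95  94  88  92  92  98  92  88  83  88  88  87]]
bot [310.0126 192.0044]
[[122 105  79  90  98 112 123 127 124 132 124  94  90]
 [125  37   9   9   1   7   9  19  17  38  73  91  86]
 [113  35   9  25  70  92  74  32   0  12  53  94  93]
 [ 81  12  18  81  97  94  97  92  42   1  55  92  91]
 [ 84   7  38  95  97  96  99  99  71  11  65 104  97]
 [ 79   1  40  96  99  98  95  96  78  12  73 105  95]
 [ 73  10  22  91 101  99 100  98  50  13  63 100  95]
 [ 78   6   7  36  88  97  97  70  16   5  66  95 102]
 [ 73   8  16   4  13  23  26  17   1  19  71  82  85]
 [ 70  12  13   0  11   5   0  14   5  19  76  85  85]
 [ 84  35  41  40  39  41  32  23  22   6  75  92  92]]
```

The top view shows dropper and bottle upright on their original pixels, and the jar is centred below the gripper.

move_arm:
  moves:
    - [0, 0, -40, 0]
    - [0, 0, -75, 0]
    - [0, 0, -100, 0]
    - [0, 0, -115, 0]
    - [0, 0, -122, 0]
    - [0, 0, -122, 0]

```text
clock: 61.02
position: [0.5572, 0.3272, 0.0422]
tool_rot: [3.141, 0.0, -3.114]
force: [-0.0, -0.4, 0.3]
grip_width: 0.0856
finger_force: 0.0
```

move_arm:
  moves:
    - [0, 0, 0, 0]
    - [0, 0, 0, 0]
    - [0, 0, 0, 0]
    - [0, 0, 0, 0]
    - [0, 0, 0, 0]
    - [0, 0, 0, 0]
  gripper: 0

```text
clock: 61.78
position: [0.5575, 0.3273, 0.0429]
tool_rot: [3.141, 0.001, -3.114]
force: [-0.6, -0.2, 7.3]
grip_width: 0.0558
finger_force: 41.3
```

move_arm:
  moves:
    - [0, 0, 3, 0]
    - [0, 0, 8, 0]
    - [0, 0, 15, 0]
    - [0, 0, 15, 0]

```text
clock: 62.28
position: [0.5573, 0.3272, 0.0576]
tool_rot: [3.141, 0.001, -3.114]
force: [-0.6, 0.2, -1.6]
grip_width: 0.056
finger_force: 42.8
```

move_arm:
  moves:
    - [0, 0, 35, 0]
    - [1, -10, 65, -0.16]
    - [2, -30, 70, -0.33]
    - [3, -55, 70, -0.5]
    - [4, -80, 70, -0.67]
    - [5, -105, 70, -0.84]
    - [6, -130, 70, -1.01]
    - [7, -150, 70, -1.18]
    - [7, -168, 70, -1.35]
    - [7, -178, 60, -1.52]
    - [7, -178, 45, -1.674]
    - [7, -178, 30, -1.674]

```text
clock: 63.78
position: [0.564, 0.1491, 0.0865]
tool_rot: [3.141, 0.0, 1.497]
force: [-0.6, 0.4, -2.8]
grip_width: 0.0557
finger_force: 43.8
```

move_arm:
  moves:
    - [0, 0, -15, 0]
    - [0, 0, -27, 0]
    - [0, 0, -34, 0]
    - [0, 0, -38, 0]
    - [0, 0, -40, 0]
    - [0, 0, -41, 0]
    - [0, 0, -41, 0]

```text
clock: 64.65
position: [0.5641, 0.149, 0.0461]
tool_rot: [3.141, -0.0, 1.496]
force: [-1.3, -0.2, -1.9]
grip_width: 0.056
finger_force: 43.8
```

move_arm:
  moves:
    - [0, 0, -1, 0]
    - [0, 0, -1.5, 0]
    - [0, 0, -1.5, 0]

```text
clock: 65.03
position: [0.5645, 0.1492, 0.0457]
tool_rot: [3.14, -0.0, 1.496]
force: [-5.0, -2.2, 20.9]
grip_width: 0.056
finger_force: 46.0
```

move_arm:
  moves:
    - [0, 0, 0, 0]
    - [0, 0, 0, 0]
    - [0, 0, 0, 0]
    - [0, 0, 0, 0]
    - [0, 0, 0, 0]
  gripper: 1

```text
clock: 65.65
position: [0.564, 0.149, 0.0444]
tool_rot: [-3.142, -0.0, 1.496]
force: [-0.1, 0.0, -0.5]
grip_width: 0.0853
finger_force: 0.0
```

move_arm:
  moves:
    - [0, 0, 15, 0]
    - [0, 0, 60, 0]
    - [0, 0, 115, 0]
    - [0, 0, 170, 0]
    - [0, 0, 220, 0]
    - [10, -40, 260, 0]
    - [16, -82, 285, 0.114]
    - [16, -82, 285, 0.114]
    - [16, -82, 285, 0.114]
    - [16, -82, 285, 0.114]

```text
clock: 66.9
position: [0.5795, 0.0681, 0.3291]
tool_rot: [-3.141, -0.0, 1.611]
force: [-0.6, -0.2, -0.4]
grip_width: 0.0853
finger_force: 0.0
```

```bash
python3 - <<'E'
from m import *
k=snap("wrist");s=monitor.observe();print(s["position"],s["tool_rot"]); a=pickle.load(open("w_or1.pkl","rb"))
for n,p,z,tol in(("jar",(.5646,.1493),.0954,12),("drop",(.5602,.0808),.1082,25),("bot",(.5543,.0128),.1188,12)):
    u=proj(k,[*p,z]); e,ax=circ(k,u.round().astype(int),tol); print(n,u,e,ax,plane(k,e,z)[:2]-p)
d=cv2.absdiff(k["img"],a["img"]).max(2)
N,_,st,c=cv2.connectedComponentsWithStats((d[50:245,265:410]>40).astype(np.uint8)); print("tin/seal region diff",[(q[:2]+[265,50]).tolist()+q[2:].tolist() for q in st[1:] if q[4]>25])
t=pickle.load(open("t_p.pkl","rb")); n=snap("top"); print("stand diff",int((cv2.absdiff(t["img"],n["img"]).max(2)[190:255,410:455]>30).sum()))
i=n["img"].astype(int); print((i[196:254:3,414:454:3,2]-i[196:254:3,414:454:3,0]))
E
```

```text
[0.5796 0.0681 0.3291] [-3.1409 -0.0002  1.611 ]
jar [308.3709  93.2684] [308.4795  93.367 ] (41.360008239746094, 42.210853576660156) [ 0.0001 -0.0001]
drop [302.675  147.5054] [302.4773 147.8692] (12.324143409729004, 13.590001106262207) [-0.0002 -0.0005]
bot [296.3231 200.8399] [295.8128 199.471 ] (19.858686447143555, 21.816734313964844) [-0.0007  0.0019]
tin/seal region diff [[328, 99, 47, 82, 3110], [290, 162, 24, 3, 28]]
stand diff 234
[[14 12 18 25 30 34 30 40 39 44 44 13  3  2]
 [40 51 48 48 50 53 59 48 52 59 31 19  2  1]
 [28 48 53 23 15 12  9  8 11 10 22 24  3  4]
 [17 37 33  3  6  5  8  8  2  4 19 22  4  2]
 [13 33 34  9  7  0  0  2  1  0 22 27  1  2]
 [11 39 38  2  5  0  0  3  2  2 17 30  3  3]
 [ 3 29 32  5  6  5 -3 -1 -1  5 10 46  5  4]
 [ 6 39 37  3  9  7 -2 -9  1  8  9 41  2  3]
 [ 3 29 42 -3 10 10  5 10  5  4 10 32  6  1]
 [ 2 32 41 -1  8  8 10  8  4  6  9 33  8  3]
 [-1 34 37  5  7 11  6  5  5  8  8 42 10  4]
 [ 3 27 39  2  6  8  7  7  8  3  8 37  9  0]
 [-1 31 42 17  7  7  5  4  7  5  6 38 17  5]
 [ 0 30 32 15  6  7  6  5 13  9 10 30 20  0]
 [ 1 20 38 21  7  8  5  6  6  4  6 27 30  1]
 [ 1 20 40 17  7  6  6 11  9  8  3 25 25  2]
 [ 0  5 40 27  6  4  8  6  8  6 10 31 34 14]
 [ 2  7 37 47 53 50 60 56 54 51 52 40 40  2]
 [ 0 10 40 42 42 42 38 38 35 27 27 13 15  4]
 [ 1  2  3  1  3  2  4  1  2  2  2  3  3  3]]
```

All three containers are within 2 mm of their starts, the side bay is unchanged, and the stone sits inside the recess rim on all sides. Handing in.

```bash
python3 -c "
from workcell import bot; print(bot.job_done())"
```

```text
the job is handed in; nothing more can be done
None
```

I handed the job in: the inkstone lies flat and lengthways in the stand's recess, all three containers are upright within about 2 mm of where they started, and the tin and seal are unmoved; the judge's result was not shown to me.

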